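Fold the plate rack flat

TASK

Fold the small wooden plate rack flat so that it can be put away: first take out the spice jar standing in it and stand it upright on the cork mat, then fold the low-hinged wing (on the robot's left) in until it lies flat, then the high-hinged wing flat over it. Each wing is locked open: pull it straight out along its own slope as far as it goes, and swing it inward while it is drawn out. Leave everything else where it is.

Things in the scene. Friction and masses are not known exactly. Their poses are not given: they have to be found in the camera images.
- rack: folding plate rack, dark wood with steel hinges, stuck to the worktop by its rubber feet. Slatted base 150 x 176 mm, its top 20 mm above the worktop; origin: centre of the base on the worktop. x along the hinges, y to the low-hinged wing (left), z up. Two barred wings stand on it like a V, leaning 32 degrees outward; their top edges are 124 mm from the hinge lines, about 137 mm (low-hinged) and 155 mm (high-hinged) above the worktop
- low_wing_hinge (a point): middle of the low hinge line, 32 mm above the worktop, 70 mm from the rack's middle on its +y side; same axes as the rack. The wing turns about the rack's x axis
- high_wing_hinge (a point): middle of the high hinge line, 50 mm above the worktop, 70 mm from the rack's middle on its -y side; same axes as the rack
- low_wing_grip (a point): where to pinch the left (low-hinged) wing: middle of its flat top rail (120 long, 14 thick, 32 mm deep), 110 mm from the hinge line, 14 mm below the top edge. Frame turns with the wing: z along the wing away from the hinge (open: 32 degrees from vertical, away from the rack's middle), x along the hinge, y through its thickness (+y: outer face, uppermost when folded)
- high_wing_grip (a point): where to pinch the right (high-hinged) wing: middle of its flat top rail (120 long, 14 thick, 32 mm deep), 110 mm from the hinge line, 14 mm below the top edge. Frame turns with the wing: z along the wing away from the hinge (open: 32 degrees from vertical, away from the rack's middle), x along the hinge, y through its thickness (-y: outer face, uppermost when folded)
- low_wing_pivot (a joint): folding angle of the low-hinged wing in rad: 0 open, leaning out (0.56 upright), 2.13 folded flat over the base (end stop). Stiff hinge (about 0.3 N m): the wing stays at any angle and must be pushed down all the way. Locked (0.05 to 0.1 rad of play) until the wing is drawn out
- high_wing_pivot (a joint): the same for the high-hinged wing, folding to the other side. Folded flat it lies 18 mm higher, over the other wing; folded first, it stops the low-hinged wing from lying flat
- low_wing (a joint): how far the low-hinged wing is drawn out along its slope, in m: 0 home, 0.020 at the stop. Pins at the wing's sides bear on two steel side posts and clear their tops from about 0.014 on. A spring draws it home (about 4 N at first, 7 N at the stop); hold it drawn out for the first 0.6 rad of folding, after that it may slide back
- high_wing (a joint): the same for the high-hinged wing
- jar_center (a point): spice jar with a dark cap, upright cylinder 41 mm across and 105 mm high, standing on the rack's base between the wings; point: its centre, half-way up; z up its axis
- cork_mat: square cork mat 120 x 120 mm, 5 mm thick, fixed on the worktop beside the rack, left or right; origin: centre of its underside
- tin: round food tin, 75 mm wide, 58 mm high, a bystander on the worktop; origin: centre of its underside
- nut_jar: food jar with a grey lid, 72 mm wide, 102 mm high, a bystander on the worktop; origin: centre of its underside
- salt: salt shaker, 44 mm wide, 90 mm high, a bystander on the worktop; origin: centre of its underside
- mill: turned wooden pepper mill, 58 mm wide, 160 mm high, a bystander on the worktop; origin: centre of its underside
- bottle: washing-up liquid bottle, 77 x 50 mm, 239 mm high, a bystander on the worktop; origin: centre of its underside
Not all that is in view belongs to the job. What is shaped like the part that bears jar_center but orange or pink is not meant. Of the things shaped like the cork_mat, the cork one is meant.

How it is judged (in metres and radians):
On the way, in this order (a step that is already met when the one before it is completed fails the run):
1. the jar stands upright on the cork mat, let go, both wings still open (horizontal distance between jar_center and cork_mat below 0.05 m and height (world z) of jar_center between 0.052 and 0.064 m and angle between jar_center's own z axis and vertical below 0.15 rad and contact force between the fingers and jar below 0.1 N and value of joint each of low_wing_pivot, high_wing_pivot below 0.3 rad), for 0.2 s.
2. the low-hinged wing lies flat, the other still stands (value of joint low_wing_pivot above 2.06 rad and value of joint high_wing_pivot below 1 rad), for 0.2 s.
3. the high-hinged wing lies flat over it (value of joint each of low_wing_pivot, high_wing_pivot above 2.06 rad), for 0.2 s.
At the end, for the whole second after the job is handed in: Both wings lie flat (within 0.07 rad of the end stop), the low-hinged one beneath; the jar stands upright (within 0.15 rad) on the cork mat, its centre within 50 mm of the mat's, and all is at rest (all of step 3 and velocity of joint high_wing_pivot below 0.05 rad/s and linear speed of jar below 0.02 m/s and horizontal distance between jar_center and cork_mat below 0.05 m and height (world z) of jar_center between 0.052 and 0.064 m and angle between jar_center's own z axis and vertical below 0.15 rad and contact force between the fingers and jar below 0.1 N); the robot touches nothing.
It fails at once if the jar is knocked over (angle between jar_center's own z axis and vertical above 0.8 rad).
It fails at once if a bystander (tin, food jar, salt shaker, pepper mill, bottle) is moved more than 30 mm (distance of any of tin, nut_jar, salt, mill, bottle from where it was at the start of the episode above 0.03 m).
It also fails if it takes over 72 s, if anything falls off the work surface, if the arm or the gripper's body presses on something with over 40 N, if the wrist force passes 120 N, or if a joint passes its speed limit or range.

ROBOT

A 7-joint arm with a two-finger parallel gripper is mounted at the origin on a cart in front of the work surface, level with it; the furniture and walls round the work are solid. World frame = base frame: x ahead of the robot, y to its left, z up, the work surface at z = 0. Lengths are in mm, angles in rad, forces in N, time in s.
With the tool pointing down it reaches from about 350 to 775 mm from the base axis. Payload 3.1 kg.
Tool frame: the origin (TCP) lies at the very end of the fingers, on their centre line; the grasp point (between the pads) lies 19 mm behind it; z points along the fingers, y is the direction in which the jaws open and shut (so a half turn about z gives the same grasp; the last joint's range is limited). The gripper opens to 85 mm and grips with 20 to 120 N. Pads are 22 mm wide; open, the fingers measure 114 mm over their backs; the gripper's body (76 mm by 85 mm) begins 54 mm behind the grasp point. The pads swing forward as they close: fully open they stand 13 mm farther back than shut.
Start: joints at [1.269, 0.311, 0.014, 1.512, -0.004, 1.319, -0.027], TCP at [141.321, -531.55, 231.304] pointing down, gripper open.
Joint ranges: [-2.7, 2.7], [-0.3, 1.91], [-1.27, 1.3], [0.12, 2.57], [-1.44, 4.58], [0.2, 2.03], [-3.05, 3.05]. Speed limits (rad/s): [2.79, 2.79, 3.14, 3.14, 3.14, 3.14, 3.14].

INTERFACE

Orientations are given as a unit quaternion [x, y, z, w].
In Python, from workcell import * gives the robot as it stands.
- The arm moves only by the shell command python3 -m inch 'ROWS'. ROWS is JSON, a list that holds one entry, the list of rows, each a list of 7 numbers: the closure in counts, from 0 (fully open) to 255 (shut), then the shift along the tool's x, y, z in mm, then the turn, a rotation vector about the tool's x, y, z in rad. A call has exactly 10 rows; each row shifts and turns the commanded pose from where the row before left it, along the tool's axes as they then stand; what a row does not reach is not made up. A row lasts 1/10 s, in which the tool goes at most 50 mm and 8.59 degrees, less where a joint would pass 70% of its speed; a pose out of reach is approached as far as the arm can. A call is refused whole if a number of a shift passes 50 or a number of a turn 0.15, either way. A call with a gripper value outside its range is refused whole. The fingers move at their own pace and stop on an object; the grip force is fixed at half the most. Time passes only in rows, so rows that do not move let the fingers close, or fill a call up. It gives the time, the measured TCP pose, the force and the opening at its end, in the units of the state.
- sense(): the state, without advancing time (a new reading comes with each control period).
- snapshot(name): name is "scene" or "top" or "wrist"; returns a dict with "frame" (400x640x3 uint8, red, green, blue), "K" (3x3 intrinsics, pixels), "distortion" ([k1, k2, p1, p2, k3] as OpenCV has them; the pictures are not rectified), "origin" and "rotation" of the camera in the world. Camera axes: x right, y down, z forward; pixel columns grow to the right and rows downward; lengths in mm; the calibration is good to about 2 mm. A picture is of the moment at which its call begins. There is no depth.
- close_job(): hands the job in, once; it reports no verdict.
The state is a dict: "clock": time; "q": joint angles; "joint_velocities": joint speeds; "effort": joint torques, N m; "position": TCP position; "orientation": TCP orientation; "contact_force": force on the tool from outside, world axes, zero at the start; "torque": the same for the moment, N m; "finger_gap": finger opening in mm.
Only numpy, scipy, OpenCV 4.12 (cv2) and the standard library are available. Lean on these libraries where they do the work, as an engineer would, in place of code of your own. Each camera call takes 0.05 s, during which the arm holds its last target.

## Working session

There is one attempt and no reset: what is moved stays moved. The work goes in short steps, Python scripts to look and compute and a shell command to move; the robot and the scene stay as the last step left them, time stands still between calls to the robot, and variables do not carry over. Pictures are saved under pics/ and viewed, and the job is handed in when it is done.

```bash
ls; mkdir -p pics; python3 - <<'E'
from workcell import *
import cv2
s=sense()
for k,v in s.items(): print(k,v)
for n in ["scene","top","wrist"]:
    d=snapshot(n); cv2.imwrite(f"pics/{n}0.png",cv2.cvtColor(d["frame"],cv2.COLOR_RGB2BGR))
    print(n,d["K"],d["distortion"],d["origin"],d["rotation"])
E
```

```text
pics
clock 0.0
q [ 1.26932446  0.31171497  0.01399031  1.51306011 -0.0044315   1.31919597
 -0.02717713]
joint_velocities [ 0.0003948  -0.0010624   0.00028497  0.00022943  0.00033509  0.00053992
 -0.00109158]
effort [-2.02145025e-04 -3.79916739e+01  1.45984688e-01 -2.30592138e+01
  1.22549938e-02  1.35452498e-02 -2.63975849e-06]
position [ 141.10845364 -530.83491634  230.22569804]
orientation [ 9.91569944e-01  1.29567233e-01 -1.84242889e-04 -1.15916962e-03]
contact_force [ 0.21835465 -0.09820833 -0.12240066]
torque [-0.03152131 -0.02995497 -0.03506797]
finger_gap 85.23583418622532
scene [[436.86783559   0.         314.54162965]
 [  0.         436.86783559 195.20952314]
 [  0.           0.           1.        ]] [0.02739928 0.         0.         0.         0.        ] [ 100.07025134 -989.16015629 1145.5363341 ] [ 0.90231869 -0.15581066  0.07733367 -0.39441542]
top [[383.50403307   0.         316.09189747]
 [  0.         383.50403307 193.66347373]
 [  0.           0.           1.        ]] [-0.01437217  0.          0.          0.          0.        ] [ 293.50380301   75.52912113 1224.51098322] [-0.69814955  0.70971437 -0.06619524  0.06716324]
wrist [[332.75253626   0.         320.70943474]
 [  0.         332.75253626 198.06033975]
 [  0.           0.           1.        ]] [-0.02395641  0.          0.          0.          0.        ] [ 208.18089425 -513.861958    374.07837865] [ 0.7855276  -0.60329791 -0.08511328  0.10832241]
```

View pics/scene0.png

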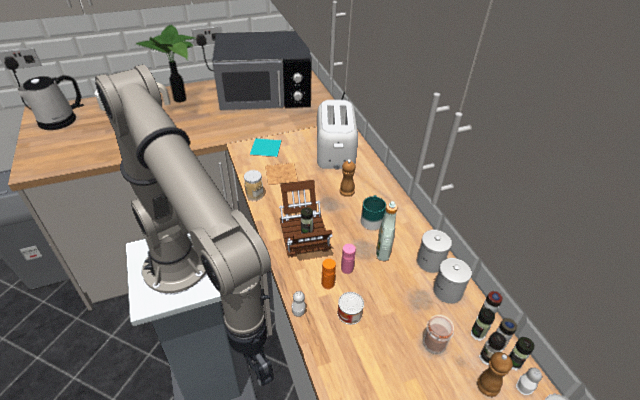

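View pics/top0.png

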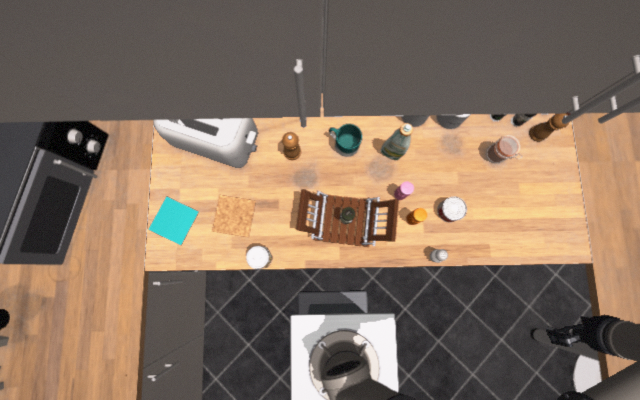

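View pics/wrist0.png

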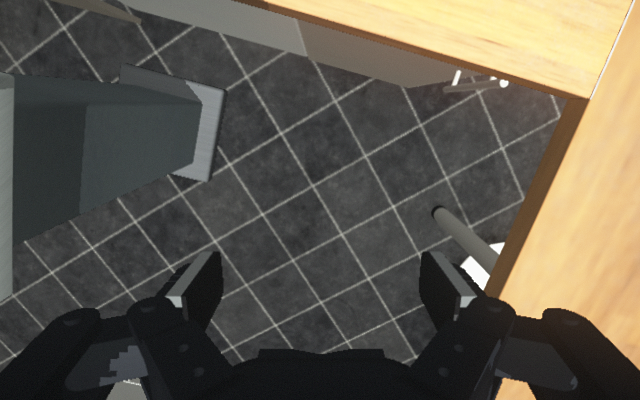

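```bash
cat > h.py <<'E'
from workcell import *
import cv2, numpy as np
from scipy.spatial.transform import Rotation as R
def cam(d):
    return np.array(d["K"]),np.array(d["distortion"]),np.array(d["origin"]),R.from_quat(d["rotation"]).as_matrix()
def ray(d,u,v):
    K,D,o,M=cam(d); p=cv2.undistortPoints(np.array([[[u,v]]],float),K,D)[0,0]
    return o,M@np.array([p[0],p[1],1])
def onz(d,u,v,z):
    o,r=ray(d,u,v); return o+r*(z-o[2])/r[2]
def proj(d,P):
    K,D,o,M=cam(d); rv=cv2.Rodrigues(M.T)[0]; t=-M.T@o
    return cv2.projectPoints(np.atleast_2d(np.array(P,float)),rv,t,K,D)[0][:,0]
def crop(d,u0,v0,u1,v1,s,name,pts=None,cols=None):
    im=cv2.cvtColor(d["frame"],cv2.COLOR_RGB2BGR)[v0:v1,u0:u1]
    im=cv2.resize(im,None,fx=s,fy=s,interpolation=cv2.INTER_CUBIC)
    if pts is not None:
        for p in proj(d,pts): cv2.circle(im,(int((p[0]+.5-u0)*s),int((p[1]+.5-v0)*s)),2,(0,255,0),-1)
    cv2.imwrite("pics/"+name,im)
E
python3 - <<'E'
from h import *
import pickle
d=snapshot("top"); pickle.dump(d,open("top0.pkl","wb"))
e=snapshot("scene"); pickle.dump(e,open("scene0.pkl","wb"))
crop(d,200,170,460,280,3,"t1.png")
crop(e,220,120,420,330,2.8,"s1.png")
print(onz(d,234,215,5),onz(d,348,213,125))
E
```

```text
[461.35660913 339.72037802   5.        ] [445.24549291 -15.97840797 125.        ]
```

View pics/t1.png

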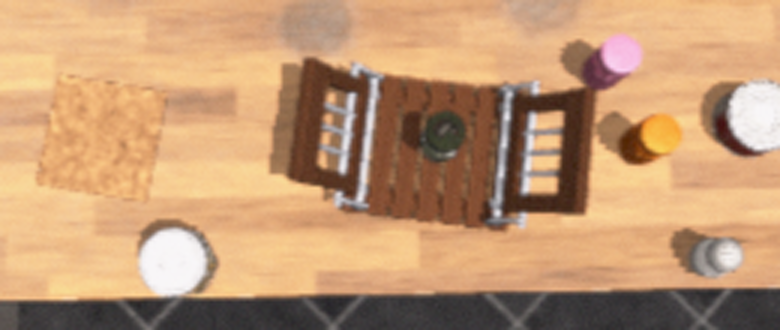

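View pics/s1.png

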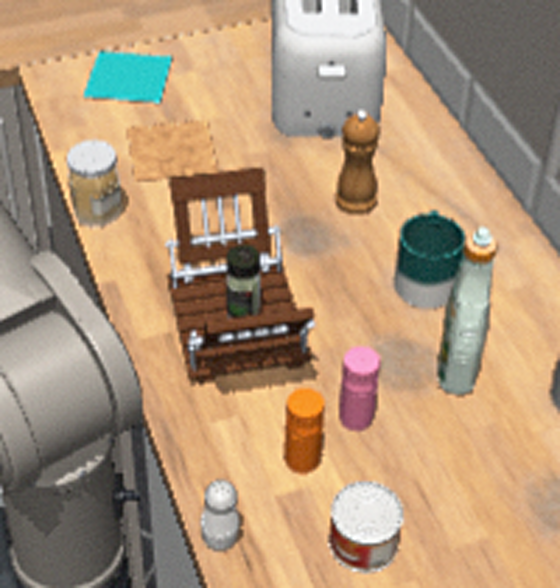

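```bash
cat >> h.py <<'E'
S,C=np.sin(np.radians(32)),np.cos(np.radians(32))
def wing(s,h,w,t,x):  # s=+1 low; distance w along wing, t through thickness outward
    return np.array([x, s*(70+w*S+t*C), h+w*C-t*S])
def model():
    P=[]
    for s,h in((1,32),(-1,50)):
        for w in (124,92):
            for x in(-60,60):
                for t in (7,-7): P.append(wing(s,h,w,t,x))
    for x in (-75,75):
        for y in (-88,88): P.append([x,y,20])
        for y in (-88,88): P.append([x,y,0])
    return np.array(P)
def place(P,a): 
    c,s=np.cos(a[2]),np.sin(a[2]); P=np.atleast_2d(P)
    return np.c_[a[0]+c*P[:,0]-s*P[:,1],a[1]+s*P[:,0]+c*P[:,1],P[:,2]]
E
python3 - <<'E'
from h import *
import pickle
from scipy.optimize import least_squares
d=pickle.load(open("top0.pkl","rb"));e=pickle.load(open("scene0.pkl","rb"))
M=[wing(1,32,124,7,60),wing(1,32,124,7,-60),wing(-1,50,124,7,60),wing(-1,50,124,7,-60)]
uv=np.array([[307,58],[290,180],[596,89],[586,213]])/3+[200,170]-.5
f=lambda a:(proj(d,place(M,a))-uv).ravel()
r=least_squares(f,[440,0,0.1],x_scale=[100,100,.1]); print(r.x,r.fun)
np.save("rack.npy",r.x)
crop(d,290,170,410,260,6.6,"t2.png",place(model(),r.x))
crop(e,270,170,345,265,6,"s2.png",place(model(),r.x))
E
```

```text
[ 4.39432392e+02 -1.21958026e+01 -1.36317253e-01] [-1.20282871 -0.34520792 -0.9035386  -0.00683282  1.08355141 -0.29747177
  0.97599258  0.51716325]
```

View pics/t2.png

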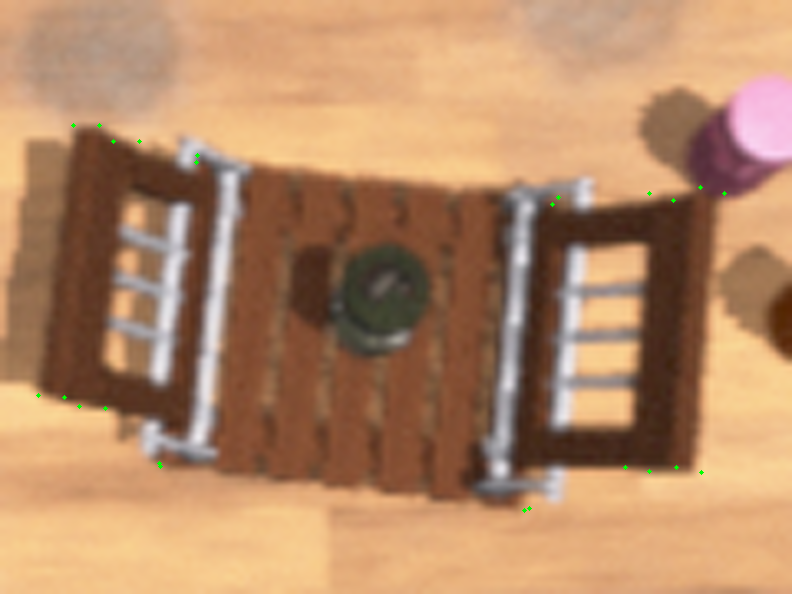

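View pics/s2.png

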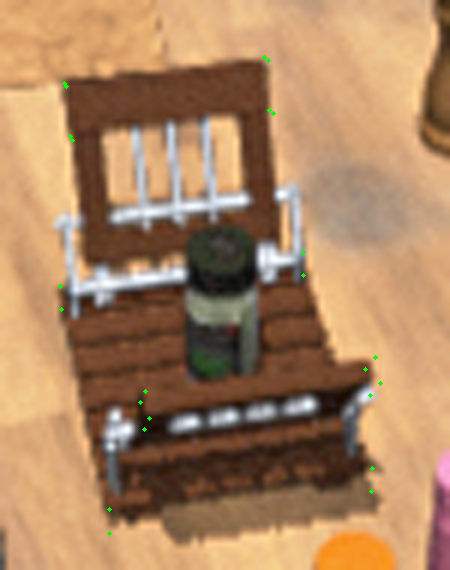

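```bash
cat >> h.py <<'E'
from scipy.linalg import logm,expm
def T(p,Rm):
    t=np.eye(4);t[:3,:3]=Rm;t[:3,3]=p;return t
def rackT(tilt=0):
    """tool orientation: z down, y=-rack y, tilted about rack x by tilt"""
    a=np.load("rack.npy")
    return (R.from_euler('z',a[2])*R.from_euler('x',tilt)*R.from_euler('x',np.pi)).as_matrix()
def rel(p,Rm,n,cur=None):
    if cur is None:
        s=sense(); cur=T(s["position"],R.from_quat(s["orientation"]).as_matrix())
    D=np.linalg.inv(cur)@T(p,Rm)
    A=np.real(expm(logm(D)/n)) if n>1 else D
    rv=R.from_matrix(A[:3,:3]).as_rotvec()
    print("n",n,"row:",np.round(A[:3,3],1),np.round(rv,4),"total",np.round(D[:3,3],1),np.round(R.from_matrix(D[:3,:3]).as_rotvec(),4))
def rw(P): return place(P,np.load("rack.npy"))[0]
E
python3 - <<'E'
from h import *
import pickle
d=pickle.load(open("top0.pkl","rb"));e=pickle.load(open("scene0.pkl","rb"))
print("mat",[onz(d,*(np.array(p)/3+[200,170]-.5),5).round(1) for p in [(60,75),(167,92),(148,202),(38,185),(103,138.5)]])
print("jar",onz(d,348.1,213.1,125),onz(e,306.5,210,125))
for n,p,z in [("nut",(257,257),102),("salt",(440,255),90),("tin",(453,208),58),("mill",(291,140),160),("bottle",(405,130),239)]:
    print(n,onz(d,*p,z))
s=sense();print(s["position"])
rel([445,-16,200],rackT(),10)
E
```

```text
mat [array([529.1, 388.4,   5. ]), array([508.5, 272.4,   5. ]), array([390.8, 290.9,   5. ]), array([410.6, 408.2,   5. ]), array([459.2, 340.2,   5. ])]
jar [444.94927903 -16.25819052 125.        ] [445.5934435  -11.98436046 125.        ]
nut [324.47091465 249.21487699 102.        ]
salt [ 321.68276185 -284.12364756   90.        ]
tin [ 464.54658808 -345.20575725   58.        ]
mill [656.92431195 145.65971588 160.        ]
bottle [ 653.0790767  -167.80079699  239.        ]
[ 141.19165563 -531.22779492  230.76997139]
n 10 row: [ 34.7 -49.2   3.1] [-0.0001  0.      0.0396] total [ 426.  -419.9   31.2] [-1.100e-03  3.000e-04  3.961e-01]
```

```bash
python3 - <<'E'
from h import *
rel([445,-15,225],rackT(),15)
E
```

```text
n 15 row: [ 22.9 -33.    0.4] [-0.0001  0.      0.0264] total [ 426.2 -420.9    6.2] [-1.100e-03  3.000e-04  3.961e-01]
```

```bash
python3 -m inch '[[[0,22.9,-33,0.4,0,0,0.0264],[0,22.9,-33,0.4,0,0,0.0264],[0,22.9,-33,0.4,0,0,0.0264],[0,22.9,-33,0.4,0,0,0.0264],[0,22.9,-33,0.4,0,0,0.0264],[0,22.9,-33,0.4,0,0,0.0264],[0,22.9,-33,0.4,0,0,0.0264],[0,22.9,-33,0.4,0,0,0.0264],[0,22.9,-33,0.4,0,0,0.0264],[0,22.9,-33,0.4,0,0,0.0264]]]'
python3 -m inch '[[[0,22.9,-33,0.4,0,0,0.0264],[0,22.9,-33,0.4,0,0,0.0264],[0,22.9,-33,0.4,0,0,0.0264],[0,22.9,-33,0.4,0,0,0.0264],[0,22.9,-33,0.4,0,0,0.0264],[0,0,0,0,0,0,0],[0,0,0,0,0,0,0],[0,0,0,0,0,0,0],[0,0,0,0,0,0,0],[0,0,0,0,0,0,0]]]'
python3 - <<'E'
from h import *
d=snapshot("wrist"); crop(d,0,0,640,400,1.25,"w1.png",[rw([0,0,20]),[445,-15,125]])
rel([445,-15,225],rackT(),1)
E
```

```text
clock: 1.25
position: [321.5, -172.1, 227.4]
orientation: [1.0, -0.003, 0.0, 0.0]
contact_force: [1.0, -0.4, -0.1]
finger_gap: 85.6
clock: 2.25
position: [444.3, -16.7, 225.3]
orientation: [0.998, -0.069, -0.0, 0.0]
contact_force: [0.2, 0.0, 0.1]
finger_gap: 85.4
n 1 row: [ 0.4 -1.6  0.4] [ 0.0007 -0.0002 -0.0018] total [ 0.4 -1.6  0.4] [ 0.0007 -0.0002 -0.0018]
```

View pics/w1.png

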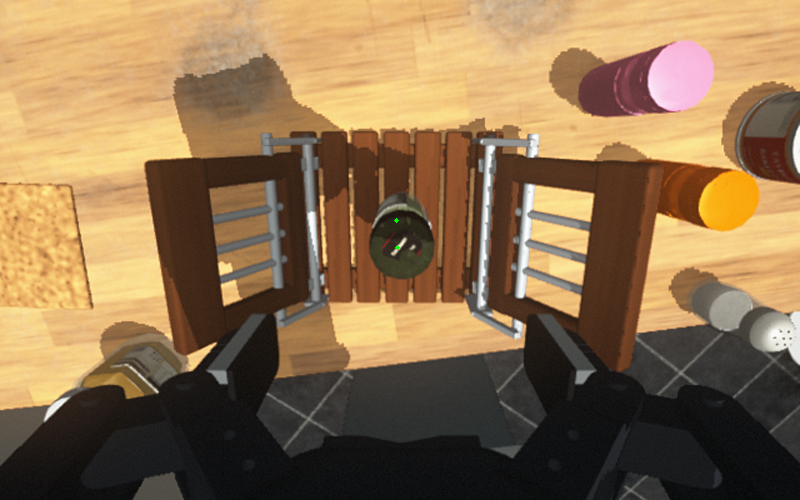

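```bash
python3 - <<'E'
from h import *
import pickle
d=snapshot("wrist"); pickle.dump(d,open("w1.pkl","wb"))
P=place(model(),np.load("rack.npy"))
crop(d,100,80,340,300,3.3,"w1l.png",P); crop(d,320,80,560,300,3.3,"w1r.png",P)
print(onz(d,402/1.25-.5,246/1.25-.5,125))
E
```

```text
[445.72221338 -17.34592507 125.        ]
```

View pics/w1l.png

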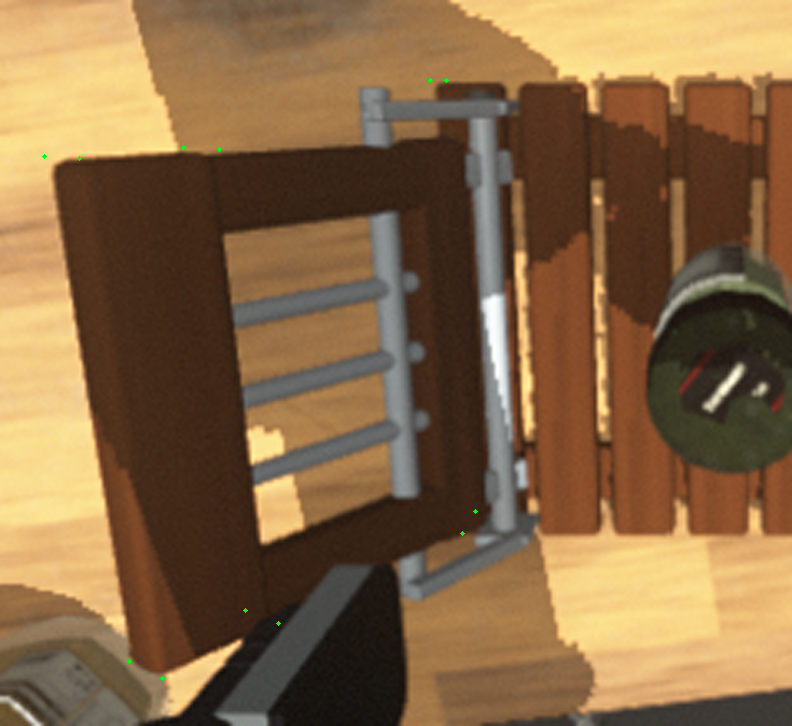

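View pics/w1r.png

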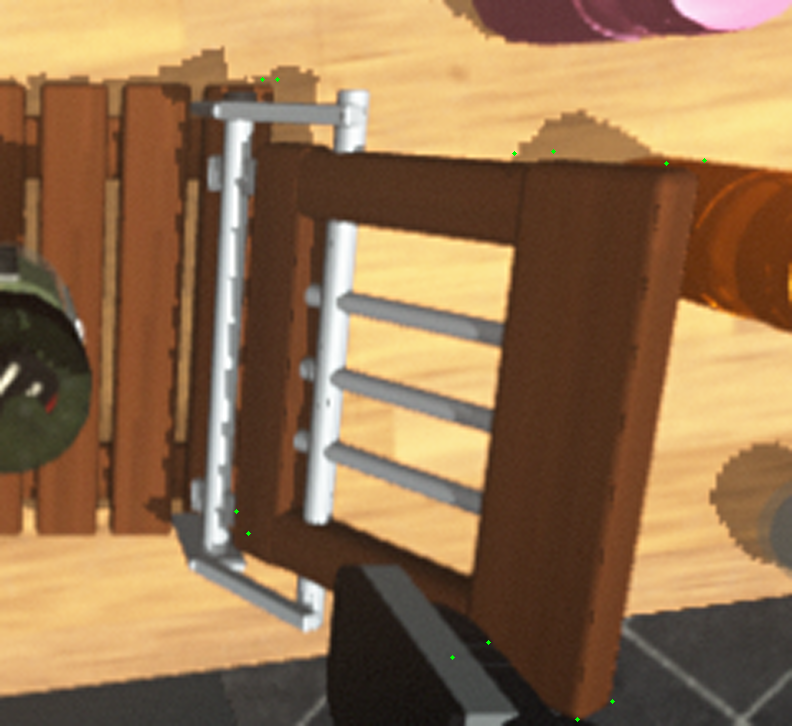

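```bash
python3 - <<'E'
from h import *
import pickle
from scipy.optimize import least_squares
w=pickle.load(open("w1.pkl","rb")); d=pickle.load(open("top0.pkl","rb"))
L=lambda p:np.array(p)/3.3+[100,80]-.5
Q=lambda p:np.array(p)/3.3+[320,80]-.5
obs=[(w,wing(1,32,124,7,60),L((55,163))),(w,wing(1,32,92,-7,60),L((215,153))),(w,wing(1,32,124,7,-60),L((130,668))),
(w,wing(-1,50,124,7,60),Q((697,166))),(w,wing(-1,50,92,-7,60),Q((520,160))),(w,wing(-1,50,124,7,-60),Q((608,706)))]
uv=np.array([[307,58],[290,180],[596,89],[586,213]])/3+[200,170]-.5
M=[wing(1,32,124,7,60),wing(1,32,124,7,-60),wing(-1,50,124,7,60),wing(-1,50,124,7,-60)]
f=lambda a:np.concatenate([proj(c,place(m,a))[0]-u for c,m,u in obs]+[proj(d,place(m,a))[0]-u for m,u in zip(M,uv)])
r=least_squares(f,[440,-12,-.13],x_scale=[100,100,.1]); print(r.x); print(r.fun.reshape(-1,2).round(1))
f2=lambda a:f(a)[:12]
r2=least_squares(f2,[440,-12,-.13],x_scale=[100,100,.1]); print(r2.x); print(r2.fun.reshape(-1,2).round(1))
np.save("rack.npy",(r.x+r2.x)/2)
print(rw([0,128.3,125.3]),rw([0,-128.3,143.3]))
rel([445.5,-16,85],rackT(),1)
E
```

```text
[ 4.38193153e+02 -1.20289798e+01 -1.36814406e-01]
[[-2.9 -0.3]
 [ 1.7  0.6]
 [-0.1 -0.6]
 [ 1.9  0.4]
 [-1.8 -0.1]
 [ 1.1  0.1]
 [-1.2  0.1]
 [-1.   0.4]
 [ 1.1  0.2]
 [ 0.9  1. ]]
[ 4.38139678e+02 -1.20231859e+01 -1.36823200e-01]
[[-2.8 -0.3]
 [ 1.7  0.6]
 [-0.1 -0.5]
 [ 1.9  0.5]
 [-1.8 -0. ]
 [ 1.1  0.1]]
[455.66555287 115.07494071 125.3       ] [ 420.66727807 -139.12710641  143.3       ]
n 1 row: [  0.9  -0.6 140.4] [ 0.0006 -0.0002 -0.0009] total [  0.9  -0.6 140.4] [ 0.0006 -0.0002 -0.0009]
```

```bash
python3 -m inch '[[[0,1,-0.6,20,0,0,0],[0,0,0,25,0,0,0],[0,0,0,25,0,0,0],[0,0,0,25,0,0,0],[0,0,0,25,0,0,0],[0,0,0,20,0,0,0],[0,0,0,12,0,0,0],[0,0,0,5,0,0,0],[0,0,0,0,0,0,0],[60,0,0,0,0,0,0]]]'
python3 -m inch '[[[100,0,0,0,0,0,0],[140,0,0,0,0,0,0],[180,0,0,0,0,0,0],[220,0,0,0,0,0,0],[255,0,0,0,0,0,0],[255,0,0,0,0,0,0],[255,0,0,0,0,0,0],[255,0,0,0,0,0,0],[255,0,0,0,0,0,0],[255,0,0,0,0,0,0]]]'
python3 - <<'E'
from h import *
d=snapshot("wrist"); crop(d,0,0,640,400,1.25,"w2.png")
E
```

```text
clock: 3.35
position: [446.7, -15.1, 69.1]
orientation: [0.998, -0.068, 0.001, 0.0]
contact_force: [-0.1, 0.2, 0.3]
finger_gap: 73.7
clock: 4.35
position: [446.5, -15.4, 69.2]
orientation: [0.998, -0.068, 0.001, 0.0]
contact_force: [-2.1, -1.6, 5.7]
finger_gap: 39.9
```

View pics/w2.png

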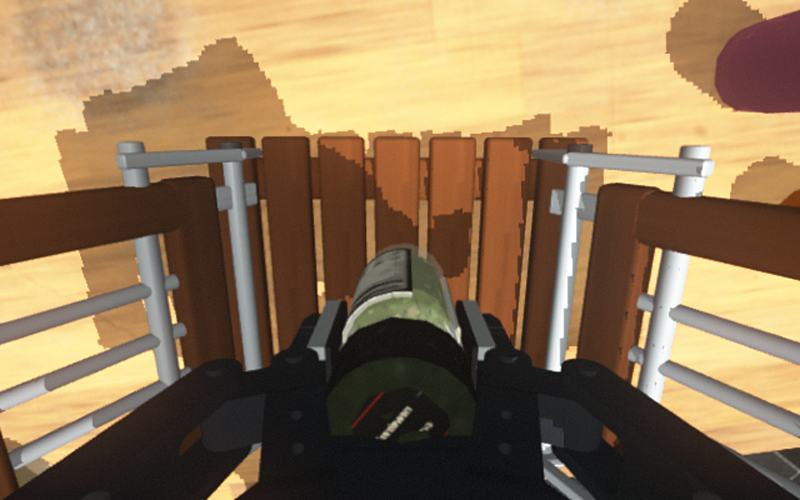

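```bash
python3 -m inch '[[[255,0,0,-6,0,0,0],[255,0,0,-15,0,0,0],[255,0,0,-25,0,0,0],[255,0,0,-25,0,0,0],[255,0,0,-25,0,0,0],[255,0,0,-25,0,0,0],[255,0,0,-25,0,0,0],[255,0,0,-20,0,0,0],[255,0,0,0,0,0,0],[255,0,0,0,0,0,0]]]'
python3 - <<'E'
from h import *
d=snapshot("wrist"); crop(d,0,0,640,400,1.25,"w3.png")
print(sense()["finger_gap"])
rel([459.5,340,235],rackT(),10)
E
```

```text
clock: 5.4
position: [445.4, -15.0, 233.7]
orientation: [0.998, -0.068, -0.0, 0.0]
contact_force: [0.0, -0.4, -1.5]
finger_gap: 39.7
39.824476147285715
n 10 row: [ -3.4 -35.4  -0.2] [0.     0.0002 0.0001] total [ -33.6 -353.8   -2. ] [0.0002 0.0025 0.0008]
```

View pics/w3.png

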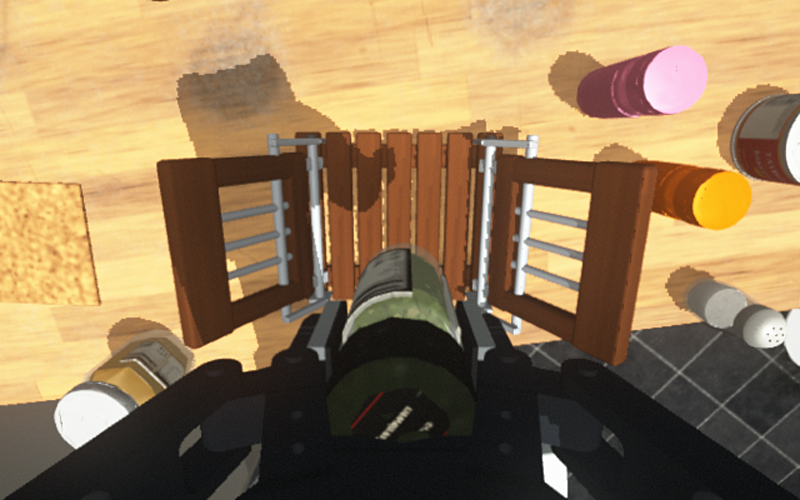

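```bash
python3 -m inch '[[[255,-2,-15,0,0,0,0],[255,-3,-30,0,0,0,0],[255,-4,-42,0,0,0,0],[255,-4,-45,0,0,0,0],[255,-4,-45,0,0,0,0],[255,-4,-45,0,0,0,0],[255,-4,-45,0,0,0,0],[255,-4,-42,0,0,0,0],[255,-3,-30,0,0,0,0],[255,-2,-15,0,0,0,0]]]'
python3 -m inch '[[[255,0,0,0,0,0,0],[255,0,0,0,0,0,0],[255,0,0,20,0,0,0],[255,0,0,25,0,0,0],[255,0,0,25,0,0,0],[255,0,0,25,0,0,0],[255,0,0,20,0,0,0],[255,0,0,15,0,0,0],[255,0,0,10,0,0,0],[255,0,0,0,0,0,0]]]'
python3 - <<'E'
from h import *
d=snapshot("wrist"); crop(d,0,0,640,400,1.25,"w4.png")
print(sense()["contact_force"])
rel([459.5,340,55],rackT(),1)
E
```

```text
clock: 6.45
position: [457.7, 343.6, 231.9]
orientation: [0.998, -0.065, -0.002, -0.0]
contact_force: [-0.4, -0.0, -1.3]
finger_gap: 39.6
clock: 7.45
position: [459.9, 338.6, 92.9]
orientation: [0.998, -0.069, -0.001, 0.001]
contact_force: [-0.5, -0.5, -2.1]
finger_gap: 40.2
[ 1.01506598  0.30929991 -0.89819792]
n 1 row: [-0.8 -0.3 39.1] [ 0.0007  0.0004 -0.0001] total [-0.8 -0.3 39.1] [ 0.0007  0.0004 -0.0001]
```

View pics/w4.png

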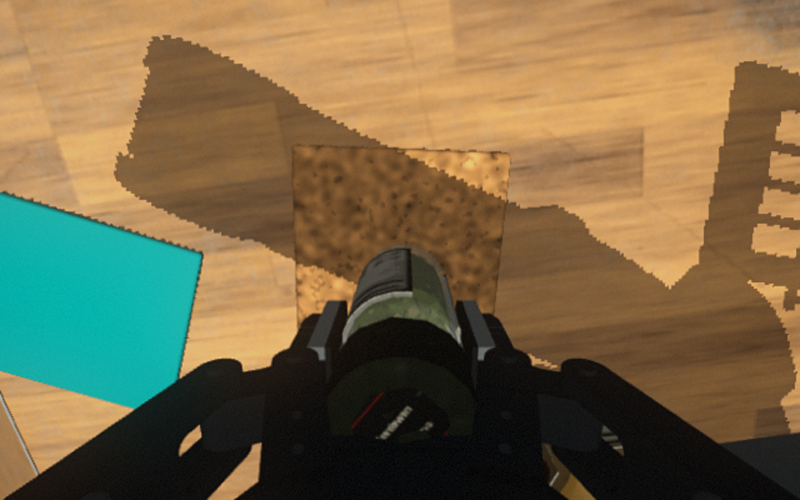

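```bash
python3 -m inch '[[[255,0,0,12,0,0,0],[255,0,0,10,0,0,0],[255,0,0,6,0,0,0],[255,0,0,4,0,0,0],[255,0,0,2,0,0,0],[255,0,0,2,0,0,0],[255,0,0,1,0,0,0],[255,0,0,1,0,0,0],[255,0,0,0,0,0,0],[255,0,0,0,0,0,0]]]'
```

```text
clock: 8.5
position: [460.2, 340.3, 56.4]
orientation: [0.998, -0.068, 0.0, -0.0]
contact_force: [0.9, 0.3, -1.9]
finger_gap: 39.8
```

```bash
python3 -m inch '[[[255,0,0,1,0,0,0],[255,0,0,1,0,0,0],[255,0,0,0,0,0,0],[220,0,0,0,0,0,0],[180,0,0,0,0,0,0],[140,0,0,0,0,0,0],[100,0,0,0,0,0,0],[50,0,0,0,0,0,0],[0,0,0,0,0,0,0],[0,0,0,0,0,0,0]]]'
python3 - <<'E'
from h import *
d=snapshot("wrist"); crop(d,0,0,640,400,1.25,"w5.png")
d=snapshot("scene"); crop(d,210,120,410,270,3.5,"s5.png")
print(sense()["contact_force"])
E
```

```text
clock: 9.5
position: [460.3, 340.3, 54.4]
orientation: [0.998, -0.068, 0.0, -0.0]
contact_force: [-0.1, 0.2, -0.1]
finger_gap: 85.6
[ 0.74050978 -0.34652908  0.08337923]
```

View pics/s5.png

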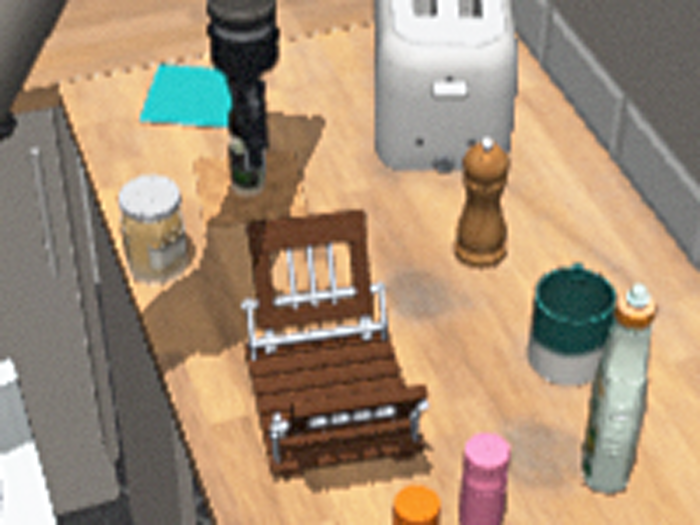

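View pics/w5.png

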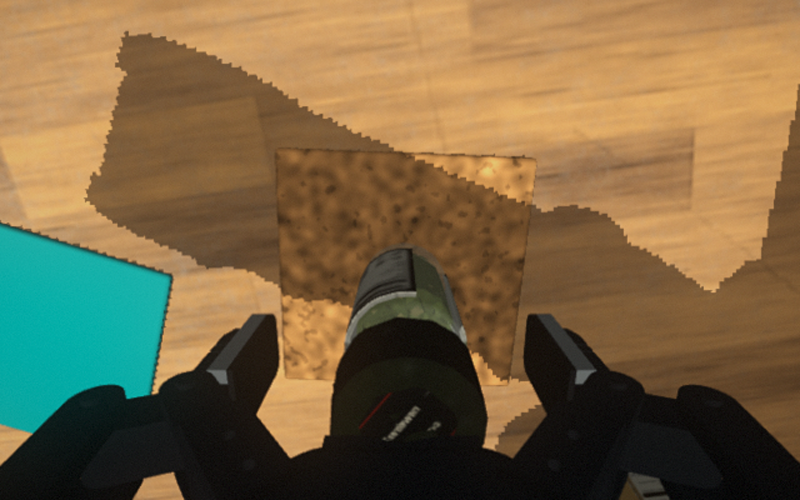

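```bash
python3 -m inch '[[[0,0,0,-10,0,0,0],[0,0,0,-20,0,0,0],[0,0,0,-25,0,0,0],[0,0,0,-25,0,0,0],[0,0,0,-25,0,0,0],[0,0,0,-25,0,0,0],[0,0,0,-25,0,0,0],[0,0,0,-20,0,0,0],[0,0,0,-5,0,0,0],[0,0,0,0,0,0,0]]]'
python3 - <<'E'
from h import *
rel(rw(wing(1,32,165,0,0)),rackT(-np.radians(32)),8)
s=sense(); print(s["position"],s["q"].round(2))
d=snapshot("top"); crop(d,140,160,340,290,4,"t6.png")
E
```

```text
clock: 10.6
position: [460.3, 340.7, 235.3]
orientation: [0.998, -0.068, 0.001, -0.001]
contact_force: [-0.7, -0.5, 0.5]
finger_gap: 85.6
n 8 row: [ 3.2 22.  13.7] [-0.07   -0.0002  0.0001] total [ 25.9 195.2  63.1] [-5.599e-01 -1.700e-03  5.000e-04]
[460.33643084 340.74445338 235.31541124] [-0.14  0.46 -0.78  1.42  0.32  1.39 -2.63]
```

View pics/t6.png

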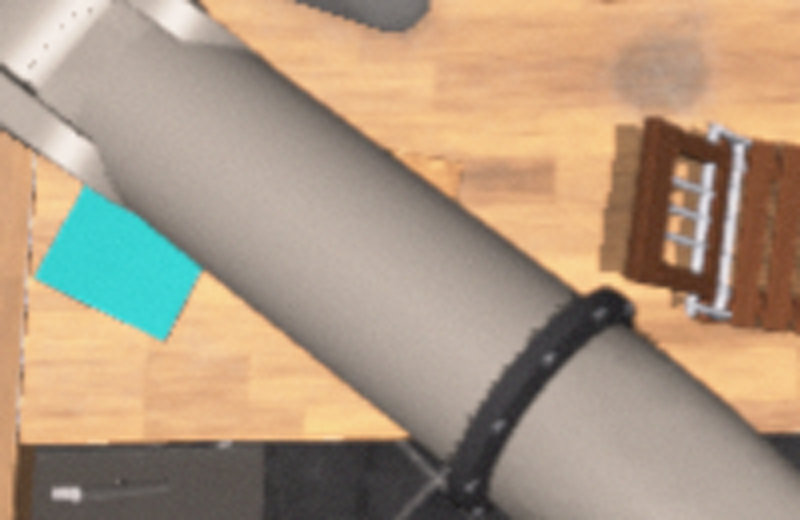

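```bash
python3 -m inch '[[[0,3.2,22,13.7,-0.07,0,0],[0,3.2,22,13.7,-0.07,0,0],[0,3.2,22,13.7,-0.07,0,0],[0,3.2,22,13.7,-0.07,0,0],[0,3.2,22,13.7,-0.07,0,0],[0,3.2,22,13.7,-0.07,0,0],[0,3.2,22,13.7,-0.07,0,0],[0,3.2,22,13.7,-0.07,0,0],[0,0,0,0,0,0,0],[0,0,0,0,0,0,0]]]'
python3 - <<'E'
from h import *
rel(rw(wing(1,32,165,0,0)),rackT(-np.radians(32)),1)
rel(rw(wing(1,32,93,0,0)),rackT(-np.radians(32)),1)
s=sense(); print(s["position"],s["q"].round(2))
d=snapshot("wrist"); 
P=place([wing(1,32,w,t,x) for w in (124,92) for t in(7,-7) for x in (-60,60)],np.load("rack.npy"))
crop(d,0,0,640,400,1.25,"w7.png",P)
E
```

```text
clock: 11.65
position: [458.6, 144.0, 170.4]
orientation: [0.959, -0.065, -0.02, 0.275]
contact_force: [-0.9, -0.1, -0.1]
finger_gap: 85.6
n 1 row: [ 1.1  0.8 -1.3] [0.001  0.0012 0.0018] total [ 1.1  0.8 -1.3] [0.001  0.0012 0.0018]
n 1 row: [ 1.2  0.7 70.7] [0.001  0.0012 0.0018] total [ 1.2  0.7 70.7] [0.001  0.0012 0.0018]
[458.56497315 144.04555764 170.40158268] [-0.22  0.55 -0.61  1.55  0.61  1.64 -2.65]
```

View pics/w7.png

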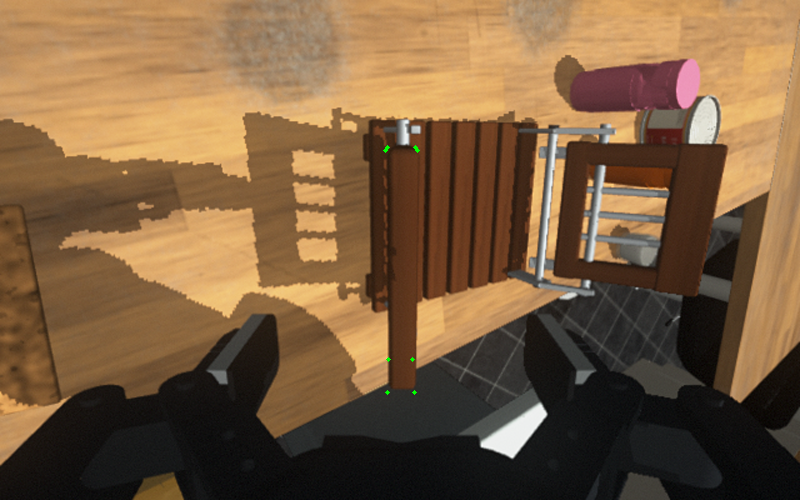

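```bash
python3 -m inch '[[[40,1.2,0.7,10,0,0.001,0.002],[80,0,0,15,0,0,0],[100,0,0,15,0,0,0],[100,0,0,15,0,0,0],[100,0,0,10,0,0,0],[120,0,0,5,0,0,0],[160,0,0,0,0,0,0],[200,0,0,0,0,0,0],[230,0,0,0,0,0,0],[255,0,0,0,0,0,0]]]'
python3 - <<'E'
from h import *
print(sense()["contact_force"])
d=snapshot("wrist"); 
crop(d,0,0,640,400,1.25,"w8.png")
E
```

```text
clock: 12.7
position: [455.6, 107.2, 112.9]
orientation: [0.959, -0.066, -0.017, 0.275]
contact_force: [0.5, 1.7, 0.6]
finger_gap: 13.1
[0.48968686 1.72603353 0.55815865]
```

View pics/w8.png

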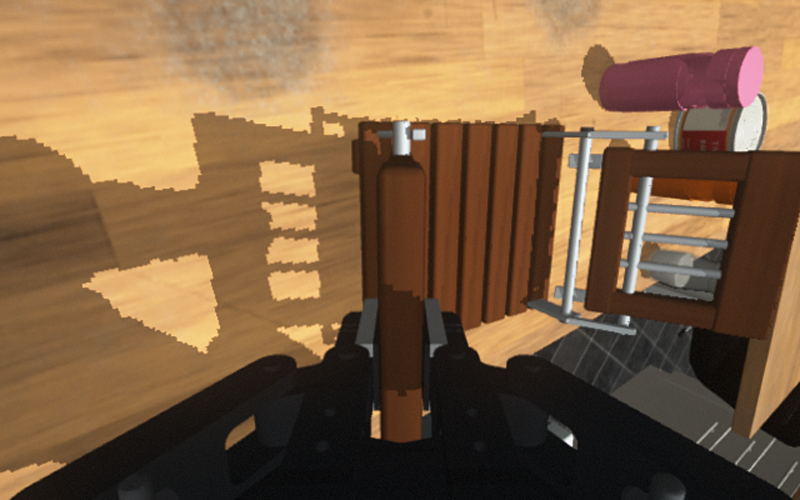

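```bash
python3 -m inch '[[[255,0,0,0,0,0,0],[255,0,0,-2,0,0,0],[255,0,0,-4,0,0,0],[255,0,0,-4,0,0,0],[255,0,0,-4,0,0,0],[255,0,0,-3,0,0,0],[255,0,0,-2,0,0,0],[255,0,0,-1,0,0,0],[255,0,0,0,0,0,0],[255,0,0,0,0,0,0]]]'
python3 - <<'E'
from h import *
s=sense();print(s["contact_force"], s["torque"])
d=snapshot("wrist"); 
crop(d,0,0,640,400,1.25,"w9.png")
rt=rackT(); p=s["position"]; print("rack frame", place(np.zeros(3),[0,0,0]).shape)
a=np.load("rack.npy"); v=R.from_euler('z',-a[2]).apply(p-[a[0],a[1],0]); print(v, "w",(v[1]-70)*S+(v[2]-32)*C,"t",(v[1]-70)*C-(v[2]-32)*S)
E
```

```text
clock: 13.75
position: [456.8, 117.0, 129.4]
orientation: [0.959, -0.066, -0.018, 0.275]
contact_force: [2.5, 1.2, -7.7]
finger_gap: 12.9
[ 2.50313489  1.22915552 -7.65221545] [ 1.73171274 -0.77173611  0.24721906]
rack frame (1, 3)
[  0.81588572 130.34164454 129.38768884] w 114.56564398537509 t -0.43499564574553773
```

View pics/w9.png

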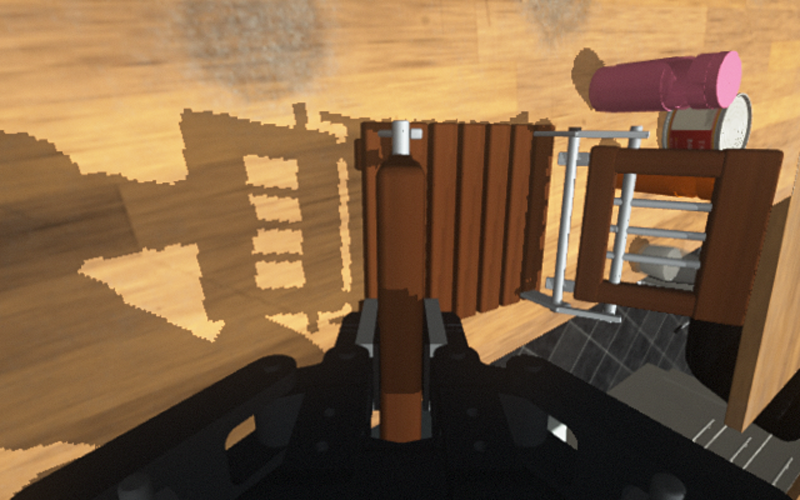

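```bash
python3 -m inch '[[[255,0,3.4,0,0.03,0,0],[255,0,5.7,0.1,0.05,0,0],[255,0,6.9,0.1,0.06,0,0],[255,0,6.9,0.2,0.06,0,0],[255,0,6.9,0.2,0.06,0,0],[255,0,6.9,0.2,0.06,0,0],[255,0,6.9,0.2,0.06,0,0],[255,0,6.9,0.2,0.06,0,0],[255,0,6.9,0.2,0.06,0,0],[255,0,6.9,0.2,0.06,0,0]]]'
python3 - <<'E'
from h import *
s=sense();print(s["contact_force"], s["torque"],s["q"].round(2))
d=snapshot("wrist"); 
crop(d,0,0,640,400,1.25,"w10.png")
a=np.load("rack.npy"); v=R.from_euler('z',-a[2]).apply(s["position"]-[a[0],a[1],0]); print(v,np.hypot(v[1]-70,v[2]-32))
E
```

```text
clock: 14.8
position: [448.0, 56.5, 147.6]
orientation: [0.998, -0.069, 0.002, -0.002]
contact_force: [4.4, 3.1, -12.9]
finger_gap: 12.9
[  4.38297181   3.14842083 -12.88808445] [ 0.94015309 -1.1599508  -0.10462941] [ 0.45  0.25 -0.71  1.88  0.18  1.08 -2.04]
[  0.42242926  69.18619186 147.55953891] 115.56240442350351
```

View pics/w10.png

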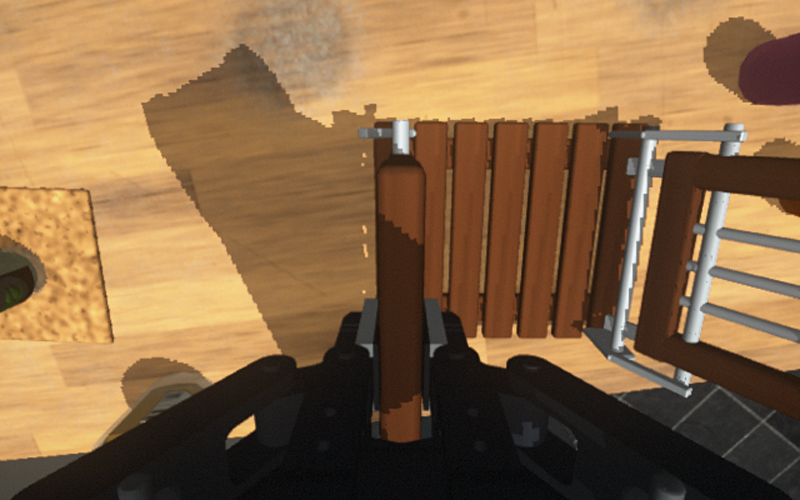

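```bash
python3 -m inch '[[[255,0,6.9,0.5,0.06,0,0],[255,0,6.9,0.5,0.06,0,0],[255,0,6.9,0.2,0.06,0,0],[255,0,6.9,0.2,0.06,0,0],[255,0,6.9,0.2,0.06,0,0],[255,0,6.9,0.2,0.06,0,0],[255,0,6.9,0.2,0.06,0,0],[255,0,6.9,0.2,0.06,0,0],[255,0,6.9,0.2,0.06,0,0],[255,0,5.7,0.1,0.05,0,0]]]'
python3 - <<'E'
from h import *
s=sense();print(s["contact_force"], s["torque"],s["q"].round(2))
d=snapshot("wrist"); 
crop(d,0,0,640,400,1.25,"w11.png")
d=snapshot("scene"); crop(d,210,120,410,270,3.5,"s11.png")
a=np.load("rack.npy"); v=R.from_euler('z',-a[2]).apply(s["position"]-[a[0],a[1],0]); print(v,np.hypot(v[1]-70,v[2]-32))
E
```

```text
clock: 15.85
position: [439.3, -6.3, 127.9]
orientation: [0.954, -0.065, 0.021, -0.291]
contact_force: [4.4, 6.6, -9.3]
finger_gap: 13.0
[ 4.40623618  6.62530601 -9.29039221] [-0.8221678  -0.86374107 -0.72019343] [ 1.02  0.4  -0.73  1.95 -0.37  1.03 -1.17]
[  0.36342802   5.79341304 127.94872046] 115.4497413011471
```

View pics/w11.png

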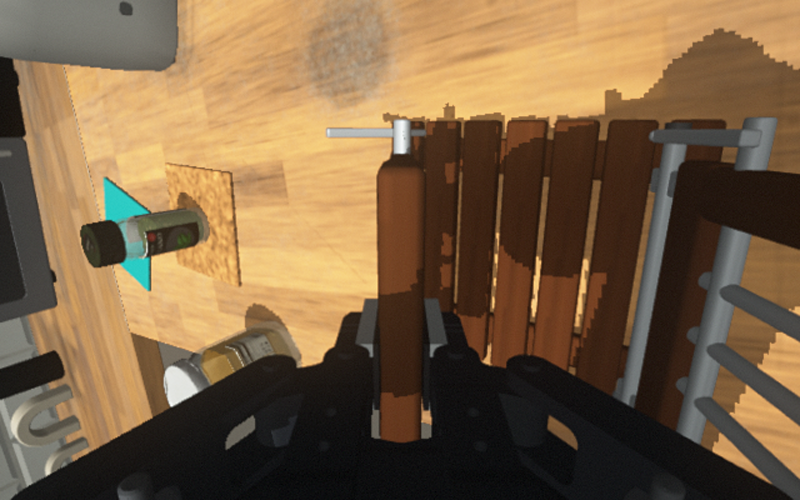

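View pics/s11.png

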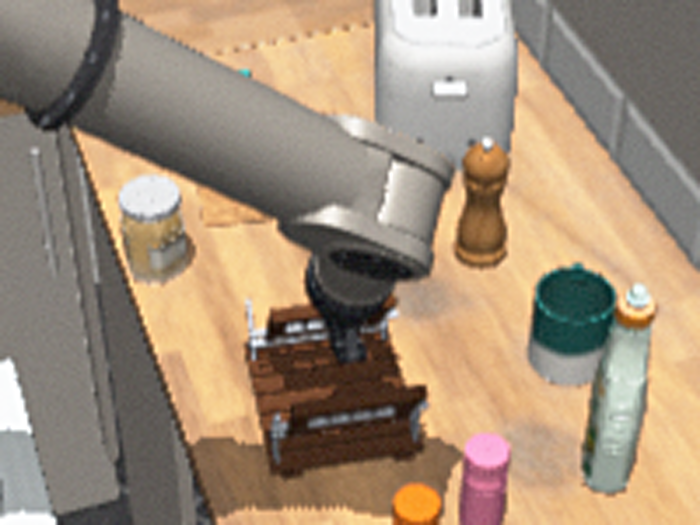

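```bash
python3 -m inch '[[[255,0,5.7,0.1,0.05,0,0],[255,0,5.7,0.1,0.05,0,0],[255,0,5.7,0.1,0.05,0,0],[255,0,0,0,0,0,0],[220,0,0,0,0,0,0],[180,0,0,0,0,0,0],[150,0,0,0,0,0,0],[140,0,0,-4,0,0,0],[140,0,0,-8,0,0,0],[140,0,0,-8,0,0,0]]]'
python3 - <<'E'
from h import *
s=sense();print(s["contact_force"], s["torque"],s["q"].round(2))
d=snapshot("wrist"); 
crop(d,0,0,640,400,1.25,"w12.png")
a=np.load("rack.npy"); v=R.from_euler('z',-a[2]).apply(s["position"]-[a[0],a[1],0]); print(v,np.hypot(v[1]-70,v[2]-32))
E
```

```text
clock: 16.95
position: [434.3, -28.6, 134.1]
orientation: [0.929, -0.061, 0.023, -0.364]
contact_force: [1.7, 10.9, 1.5]
finger_gap: 38.3
[ 1.71495982 10.90748879  1.53709252] [ 0.9429596  -0.15488219 -0.13285807] [ 1.13  0.5  -0.73  1.91 -0.42  1.13 -1.04]
[ -1.54358698 -16.96227571 134.107394  ] 134.1206818749566
```

View pics/w12.png

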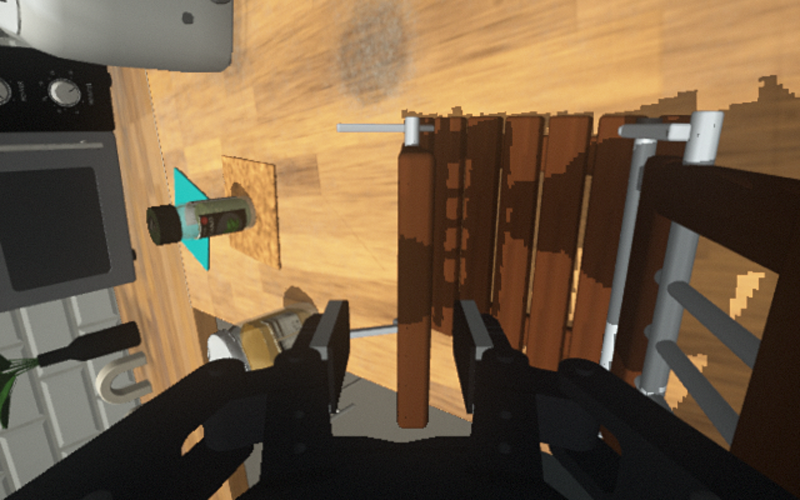

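```bash
python3 - <<'E'
from h import *
import pickle
s=sense();print(s["contact_force"], s["torque"],s["position"],s["joint_velocities"].round(3))
d=snapshot("scene"); crop(d,250,150,370,250,6,"s13.png")
d=snapshot("wrist"); pickle.dump(d,open("w13.pkl","wb"))
for fold in (1.2,1.25,1.3,1.35):
  for ext in (0,20):
    b=fold-np.radians(32)
    P=[[x,70-(124+ext)*np.sin(b)+t*np.cos(b),32+(124+ext)*np.cos(b)+t*np.sin(b)] for t in(7,-7) for x in (60,-60)]
    print(fold,ext,(proj(d,place(P,np.load("rack.npy")))*1.25).round(0).tolist())
E
```

```text
[ 1.5540437  10.64576938  3.85070086] [ 0.93132385 -0.05754515 -0.08814722] [434.94141578 -29.34148654 134.94355799] [-0.01   0.002 -0.009  0.008 -0.008 -0.03  -0.002]
1.2 0 [[364.0, 154.0], [370.0, 429.0], [402.0, 154.0], [401.0, 431.0]]
1.2 20 [[352.0, 157.0], [361.0, 463.0], [396.0, 158.0], [396.0, 466.0]]
1.25 0 [[381.0, 154.0], [383.0, 430.0], [420.0, 154.0], [415.0, 431.0]]
1.25 20 [[375.0, 158.0], [379.0, 465.0], [419.0, 158.0], [414.0, 466.0]]
1.3 0 [[398.0, 154.0], [397.0, 431.0], [437.0, 154.0], [429.0, 431.0]]
1.3 20 [[397.0, 158.0], [397.0, 466.0], [442.0, 158.0], [432.0, 466.0]]
1.35 0 [[415.0, 154.0], [411.0, 431.0], [454.0, 154.0], [443.0, 430.0]]
1.35 20 [[420.0, 158.0], [415.0, 466.0], [464.0, 158.0], [450.0, 465.0]]
```

View pics/s13.png

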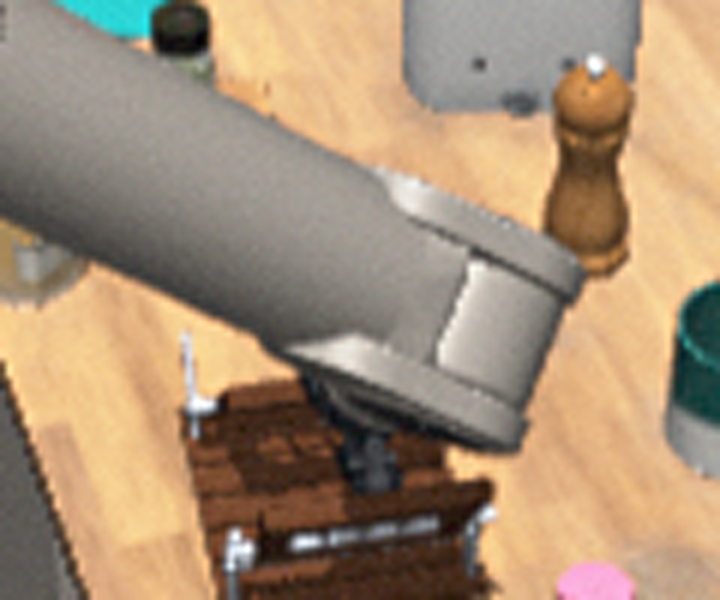

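```bash
python3 - <<'E'
from h import *
s=sense(); cur=T(s["position"],R.from_quat(s["orientation"]).as_matrix())
a=np.load("rack.npy")
for i in range(4): cur=cur@T([0,-9,-5.3],np.eye(3))
print(R.from_euler('z',-a[2]).apply(cur[:3,3]-[a[0],a[1],0]))
rel(rw([0,22,170]),rackT(0),6,cur)
E
```

```text
[ -0.79731029  -5.0650634  174.42537877]
n 6 row: [ 0.1 -3.9  2.6] [-0.1244  0.0003  0.001 ] total [  1.  -16.9  21.6] [-0.7467  0.0015  0.006 ]
```

```bash
python3 -m inch '[[[140,0,-9,-5.3,0,0,0],[140,0,-9,-5.3,0,0,0],[160,0,-9,-5.3,0,0,0],[180,0,-9,-5.3,0,0,0],[200,0.1,-3.9,2.6,-0.1244,0,0.001],[220,0.1,-3.9,2.6,-0.1244,0,0.001],[255,0.1,-3.9,2.6,-0.1244,0,0.001],[255,0.1,-3.9,2.6,-0.1244,0,0.001],[255,0.1,-3.9,2.6,-0.1244,0,0.001],[255,0.1,-3.9,2.6,-0.1244,0,0.001]]]'
python3 - <<'E'
from h import *
s=sense();print(s["contact_force"],s["q"].round(2))
d=snapshot("wrist"); 
crop(d,0,0,640,400,1.25,"w14.png")
a=np.load("rack.npy"); v=R.from_euler('z',-a[2]).apply(s["position"]-[a[0],a[1],0]); print(v)
E
```

```text
clock: 18.1
position: [442.6, 4.9, 169.1]
orientation: [0.997, -0.072, 0.002, 0.006]
contact_force: [0.5, 0.4, 0.0]
finger_gap: 0.3
[0.54730249 0.4224461  0.00212873] [ 0.59  0.2  -0.74  1.87  0.17  1.13 -1.93]
[  2.06094633  17.32460174 169.14458798]
```

View pics/w14.png

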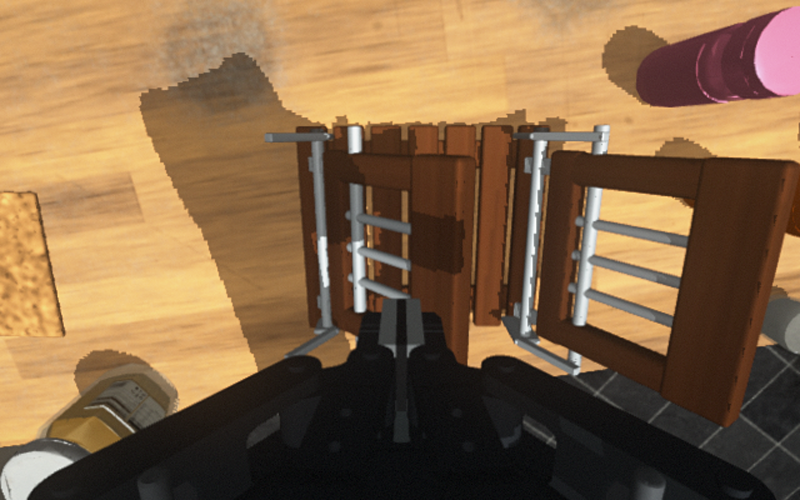

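```bash
python3 -m inch '[[[255,-1,1,22,0,0,0],[255,-1,1,22,0,0,0],[255,0,7,9,0,0,0],[255,0,7,9,0,0,0],[255,0,7,9,0,0,0],[255,0,5.3,8,0,0,0],[255,0,5.3,8,0,0,0],[255,0,5.3,8,0,0,0],[255,0,0,0,0,0,0],[255,0,0,0,0,0,0]]]'
python3 - <<'E'
from h import *
s=sense();print(s["contact_force"],s["q"].round(2))
d=snapshot("wrist"); 
crop(d,0,0,640,400,1.25,"w15.png")
a=np.load("rack.npy"); v=R.from_euler('z',-a[2]).apply(s["position"]-[a[0],a[1],0]); print(v)
E
```

```text
clock: 19.15
position: [434.5, -34.1, 72.3]
orientation: [0.997, -0.072, -0.0, 0.003]
contact_force: [-0.2, 0.2, 0.2]
finger_gap: 0.1
[-0.18447295  0.18362782  0.24766915] [ 0.61  0.32 -0.68  2.01  0.27  0.9  -1.93]
[ -0.60823367 -22.38402631  72.31775909]
```

View pics/w15.png

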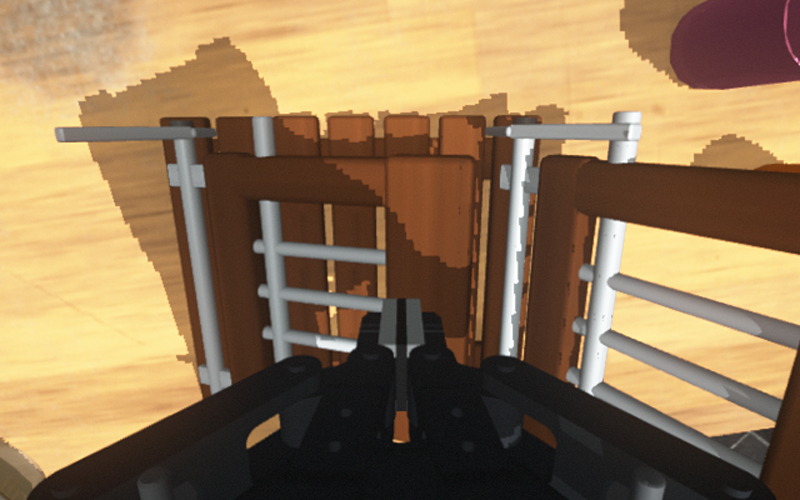

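```bash
python3 -m inch '[[[255,0,4,6,0,0,0],[255,0,4,6,0,0,0],[255,0,3,6,0,0,0],[255,0,1,6,0,0,0],[255,0,0,5,0,0,0],[255,0,0,3,0,0,0],[255,0,0,1.5,0,0,0],[255,0,0,0.5,0,0,0],[255,0,0,0,0,0,0],[255,0,0,0,0,0,0]]]'
python3 - <<'E'
from h import *
s=sense();print(s["contact_force"],s["torque"])
d=snapshot("wrist"); 
crop(d,0,0,640,400,1.25,"w16.png")
a=np.load("rack.npy"); v=R.from_euler('z',-a[2]).apply(s["position"]-[a[0],a[1],0]); print(v)
E
```

```text
clock: 20.2
position: [432.3, -46.4, 38.7]
orientation: [0.997, -0.072, -0.0, 0.004]
contact_force: [-0.3, -2.8, 3.5]
finger_gap: -0.0
[-0.30312014 -2.75624354  3.49674875] [-0.54785579  0.04136365  0.0157646 ]
[ -1.1459464  -34.80791354  38.6608379 ]
```

View pics/w16.png

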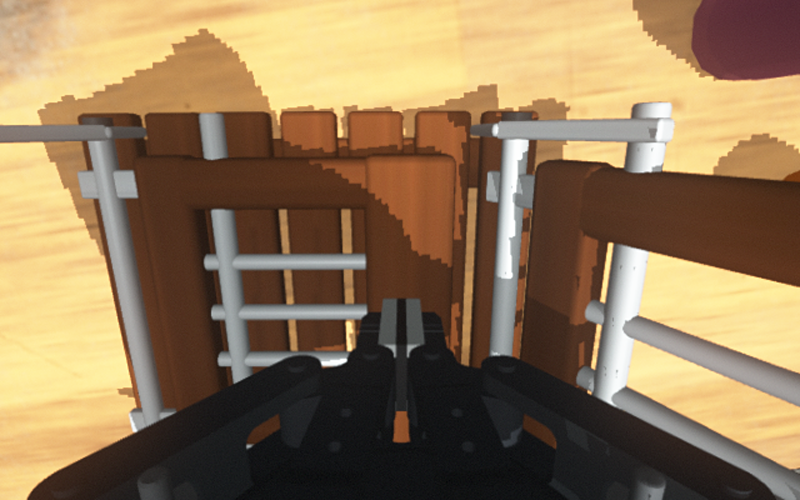

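```bash
python3 -m inch '[[[255,0,0.5,1,0,0,0],[255,0,0.5,1,0,0,0],[255,0,0,1,0,0,0],[255,0,0,1,0,0,0],[255,0,0,0,0,0,0],[255,0,0,0,0,0,0],[255,0,0,0,0,0,0],[255,0,0,0,0,0,0],[255,0,0,0,0,0,0],[255,0,0,0,0,0,0]]]'
```

```text
clock: 21.25
position: [433.2, -46.6, 36.7]
orientation: [0.997, -0.071, 0.0, 0.004]
contact_force: [-5.2, -1.7, 21.7]
finger_gap: 0.3
```

```bash
python3 -m inch '[[[255,0,0,-5,0,0,0],[255,0,-3,-20,0,0,0],[255,0,-3,-25,0,0,0],[255,0,-3,-25,0,0,0],[255,0,0,-25,0,0,0],[220,0,0,-25,0,0,0],[180,0,0,-20,0,0,0],[140,0,0,-10,0,0,0],[100,0,0,0,0,0,0],[100,0,0,0,0,0,0]]]'
python3 - <<'E'
from h import *
d=snapshot("wrist")
a=np.load("rack.npy");s=sense()
v=R.from_euler('z',-a[2]).apply(s["position"]-[a[0],a[1],0]); print(v,s["q"].round(2))
for fold in (1.9,2.0,2.06,2.13):
    b=fold-np.radians(32)
    P=[[x,70-w*np.sin(b)+7*np.cos(b),32+w*np.cos(b)+7*np.sin(b)] for w in (124,92) for x in (60,)]
    print(fold,(proj(d,place(P,a))*1.25).round(1).tolist())
b=np.pi/2;crop(d,0,0,640,400,1.25,"w17.png",place([[60,70-w,39] for w in (124,92)]+list(wing(-1,50,124,7,x) for x in(60,-60))+list(wing(-1,50,124,-7,x) for x in(60,-60)),a))
E
```

```text
clock: 22.25
position: [433.0, -36.6, 188.4]
orientation: [0.997, -0.071, -0.001, 0.003]
contact_force: [-0.2, -0.0, -0.5]
finger_gap: 51.9
[ -2.02603522 -25.12247374 188.14340951] [ 0.7   0.17 -0.73  1.85  0.13  1.17 -1.79]
1.9 [[437.8, 141.8], [387.7, 141.7]]
2.0 [[440.5, 141.2], [391.6, 141.3]]
2.06 [[441.2, 140.9], [393.2, 141.0]]
2.13 [[441.1, 140.5], [394.3, 140.8]]
```

View pics/w17.png

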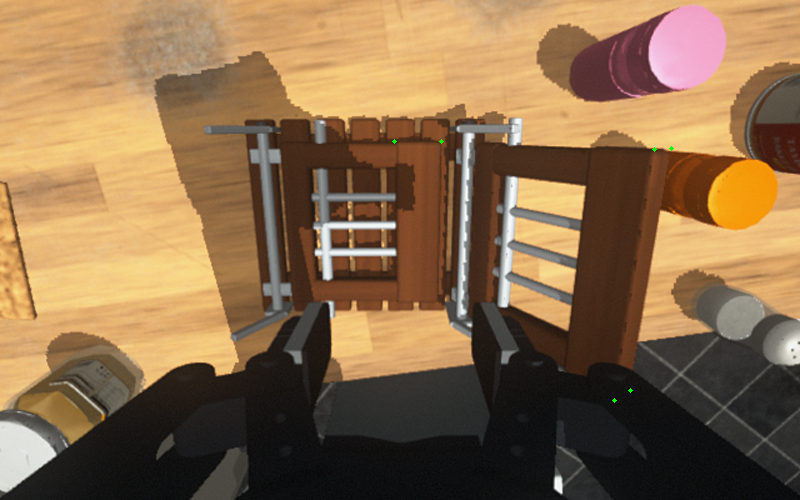

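```bash
python3 - <<'E'
from h import *
import pickle
d=pickle.load(open("top0.pkl","rb")); a=np.load("rack.npy")
for p in [(659/3+200,132/3+170),(623/3+200,53/3+170)]:
    q=onz(d,*p,105); print(q, R.from_euler('z',-a[2]).apply(q-[a[0],a[1],0]))
L=np.radians(30.3)
for w,n in((170,10),(96,1)):
    rel(rw([0,-(70+w*np.sin(L)),50+w*np.cos(L)]),rackT(L),n)
E
```

```text
[ 441.49136341 -228.47591622  105.        ] [  32.81597552 -213.97359041  105.        ]
[ 521.14941642 -197.94297773  105.        ] [ 107.56515703 -172.86123695  105.        ]
n 10 row: [ 0.2 12.7 -3.9] [ 0.0535  0.0001 -0.0006] total [  2.7 130.7  -7.9] [ 0.5349  0.0013 -0.0063]
n 1 row: [ 2.7 93.  55.8] [ 0.5349  0.0013 -0.0063] total [ 2.7 93.  55.8] [ 0.5349  0.0013 -0.0063]
```

```bash
python3 -m inch '[[[100,0.2,12.7,-3.9,0.0535,0,-0.0006],[100,0.2,12.7,-3.9,0.0535,0,-0.0006],[100,0.2,12.7,-3.9,0.0535,0,-0.0006],[100,0.2,12.7,-3.9,0.0535,0,-0.0006],[100,0.2,12.7,-3.9,0.0535,0,-0.0006],[100,0.2,12.7,-3.9,0.0535,0,-0.0006],[100,0.2,12.7,-3.9,0.0535,0,-0.0006],[100,0.2,12.7,-3.9,0.0535,0,-0.0006],[100,0.2,12.7,-3.9,0.0535,0,-0.0006],[100,0.2,12.7,-3.9,0.0535,0,-0.0006]]]'
python3 - <<'E'
from h import *
L=np.radians(30.3); a=np.load("rack.npy")
for w,n in((170,1),(96,1)):
    rel(rw([0,-(70+w*np.sin(L)),50+w*np.cos(L)]),rackT(L),n)
d=snapshot("wrist"); s=sense(); print(s["q"].round(2),s["contact_force"])
crop(d,0,0,640,400,1.25,"w18.png",place([[x,-(70+w*np.sin(L)+t*np.cos(L)),50+w*np.cos(L)-t*np.sin(L)] for w in(124,92) for t in(7,-7) for x in (-60,60)],a))
E
```

```text
clock: 23.3
position: [416.8, -167.1, 196.6]
orientation: [0.963, -0.066, 0.018, -0.262]
contact_force: [0.2, 0.4, 0.5]
finger_gap: 51.7
n 1 row: [ 0.1 -0.8  0.2] [-0.0031  0.0001 -0.0007] total [ 0.1 -0.8  0.2] [-0.0031  0.0001 -0.0007]
n 1 row: [ 0.1 -0.6 74.2] [-0.0031  0.0001 -0.0007] total [ 0.1 -0.6 74.2] [-0.0031  0.0001 -0.0007]
[ 1.16  0.39 -0.59  1.69 -0.27  1.36 -1.05] [ 0.00464945 -3.89264518 -1.01827211]
```

View pics/w18.png

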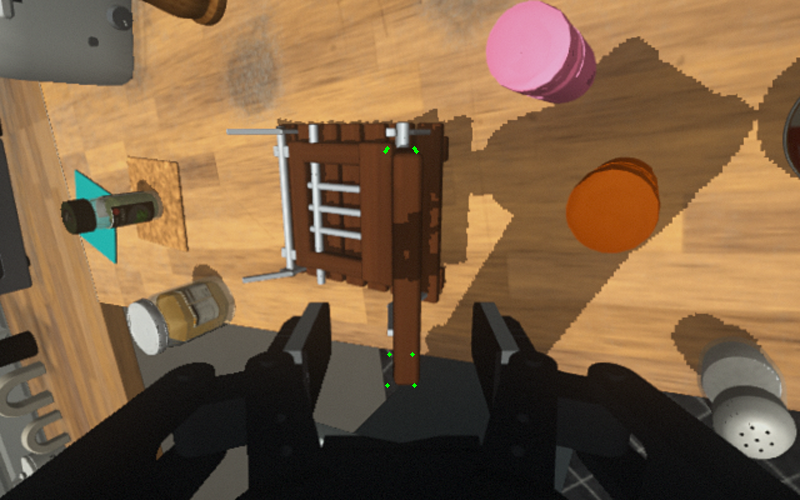

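```bash
python3 -m inch '[[[100,0,1.5,10,0.01,0,0],[100,0,0,15,0,0,0],[100,0,0,15,0,0,0],[100,0,0,15,0,0,0],[100,0,0,12,0,0,0],[120,0,0,6,0,0,0],[160,0,0,0,0,0,0],[200,0,0,0,0,0,0],[230,0,0,0,0,0,0],[255,0,0,0,0,0,0]]]'
python3 - <<'E'
from h import *
s=sense();print(s["contact_force"])
d=snapshot("wrist"); 
crop(d,0,0,640,400,1.25,"w19.png")
a=np.load("rack.npy"); v=R.from_euler('z',-a[2]).apply(s["position"]-[a[0],a[1],0]); print(v,np.hypot(v[1]+70,v[2]-50),np.degrees(np.arctan2(-v[1]-70,v[2]-50)))
E
```

```text
clock: 24.35
position: [422.7, -131.9, 134.6]
orientation: [0.962, -0.066, 0.019, -0.265]
contact_force: [-0.1, -0.8, -0.8]
finger_gap: 12.5
[-0.06793896 -0.82730111 -0.84017065]
[   0.99852758 -120.87834661  134.59165284] 98.71349392888916 31.02515155363263
```

View pics/w19.png

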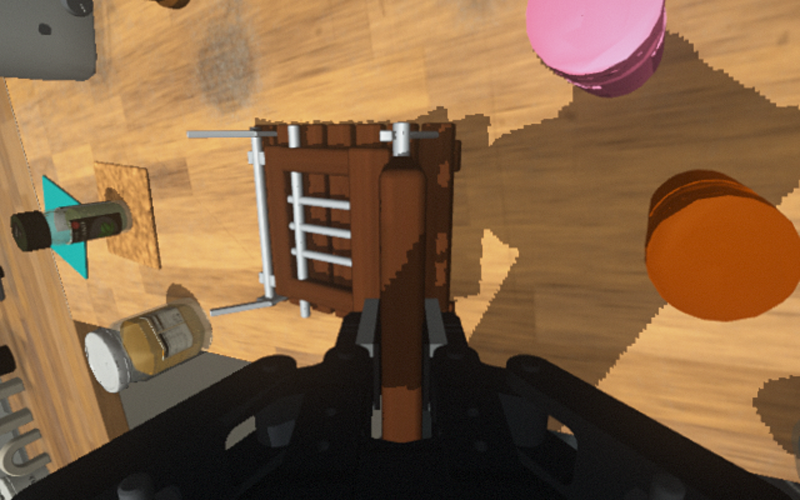

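Gripped. Pull out.

```bash
python3 -m inch '[[[255,0,0,0,0,0,0],[255,0,0,-2,0,0,0],[255,0,0,-4,0,0,0],[255,0,0,-4,0,0,0],[255,0,0,-4,0,0,0],[255,0,0,-3,0,0,0],[255,0,0,-2,0,0,0],[255,0,0,-1,0,0,0],[255,0,0,0,0,0,0],[255,0,0,0,0,0,0]]]'
python3 - <<'E'
from h import *
s=sense();print(s["contact_force"])
a=np.load("rack.npy"); v=R.from_euler('z',-a[2]).apply(s["position"]-[a[0],a[1],0]); print(v,np.hypot(v[1]+70,v[2]-50),np.degrees(np.arctan2(-v[1]-70,v[2]-50)))
E
```

```text
clock: 25.4
position: [421.0, -141.5, 151.5]
orientation: [0.962, -0.066, 0.019, -0.265]
contact_force: [1.9, 0.4, -6.4]
finger_gap: 13.2
[ 1.90481336  0.39716425 -6.38835264]
[   0.69499526 -130.6091746   151.45247128] 118.17815353913755 30.85470593571256
```

```bash
python3 -m inch '[[[255,0,-3.5,-0.3,-0.03,0,0],[255,0,-5.9,0,-0.05,0,0],[255,0,-7.1,0.1,-0.06,0,0],[255,0,-7.1,0.2,-0.06,0,0],[255,0,-7.1,0.2,-0.06,0,0],[255,0,-7.1,0.2,-0.06,0,0],[255,0,-7.1,0.2,-0.06,0,0],[255,0,-7.1,0.2,-0.06,0,0],[255,0,-7.1,0.2,-0.06,0,0],[255,0,-7.1,0.2,-0.06,0,0]]]'
python3 - <<'E'
from h import *
s=sense();print(s["contact_force"], s["torque"],s["q"].round(2))
a=np.load("rack.npy"); v=R.from_euler('z',-a[2]).apply(s["position"]-[a[0],a[1],0]); print(v,np.hypot(v[1]+70,v[2]-50),np.degrees(np.arctan2(-v[1]-70,v[2]-50)))
E
```

```text
clock: 26.4
position: [429.5, -78.8, 168.9]
orientation: [0.998, -0.069, 0.001, 0.013]
contact_force: [3.8, -1.6, -12.8]
finger_gap: 12.7
[  3.78150305  -1.64136962 -12.76935252] [-0.40265163 -0.86691418 -0.0211913 ] [ 0.71  0.18 -0.66  1.88  0.15  1.12 -1.71]
[  0.48566561 -67.30638646 168.93935371] 118.96985086060522 -1.297352858790306
```

```bash
python3 -m inch '[[[255,0,-7.1,0.5,-0.06,0,0],[255,0,-7.1,0.5,-0.06,0,0],[255,0,-8.3,0.3,-0.07,0,0],[255,0,-9.4,0.4,-0.08,0,0],[255,0,-9.4,0.4,-0.08,0,0],[255,0,-9.4,0.4,-0.08,0,0],[255,0,-9.4,0.4,-0.08,0,0],[255,0,-9.4,0.4,-0.08,0,0],[255,0,-9.4,0.4,-0.08,0,0],[255,0,-8.3,0.3,-0.07,0,0]]]'
python3 - <<'E'
from h import *
s=sense();print(s["contact_force"], s["torque"],s["q"].round(2))
a=np.load("rack.npy"); v=R.from_euler('z',-a[2]).apply(s["position"]-[a[0],a[1],0]); print(v,np.hypot(v[1]+70,v[2]-50),np.degrees(np.arctan2(-v[1]-70,v[2]-50)))
d=snapshot("wrist"); 
crop(d,0,0,640,400,1.25,"w20.png")
E
```

```text
clock: 27.4
position: [440.7, -0.6, 136.2]
orientation: [0.925, -0.064, -0.024, 0.373]
contact_force: [1.0, -4.4, -5.7]
finger_gap: 12.8
[ 1.03486074 -4.43716921 -5.7468114 ] [ 1.12051967 -0.35708339  0.22454366] [-0.06  0.56 -0.62  1.78  0.79  1.6  -2.69]
[  0.91835534  11.64557377 136.19717459] 118.7263771182037 -43.44661970875506
```

View pics/w20.png

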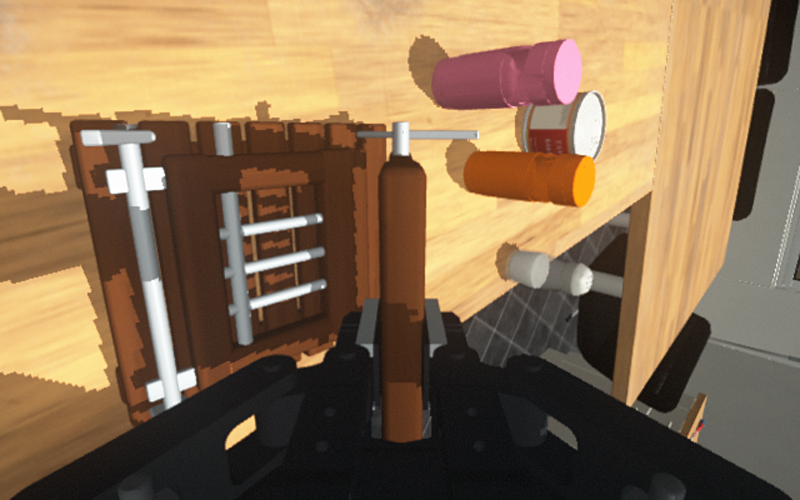

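```bash
python3 -m inch '[[[255,0,0,0,0,0,0],[220,0,0,0,0,0,0],[180,0,0,0,0,0,0],[150,0,0,0,0,0,0],[140,0,0,-2,0,0,0],[140,0,0,-6,0,0,0],[140,0,0,-8,0,0,0],[140,0,0,-8,0,0,0],[140,0,0,0,0,0,0],[140,0,0,0,0,0,0]]]'
python3 - <<'E'
from h import *
s=sense();print(s["contact_force"])
d=snapshot("wrist"); crop(d,0,0,640,400,1.25,"w21.png")
cur=T(s["position"],R.from_quat(s["orientation"]).as_matrix())
a=np.load("rack.npy")
f=lambda c:R.from_euler('z',-a[2]).apply(c[:3,3]-[a[0],a[1],0])
print(f(cur))
for i in range(4): cur=cur@T([0,9.1,-5.1],np.eye(3))
print(f(cur))
rel(rw([0,-22,190]),rackT(0),6,cur)
E
```

```text
clock: 28.45
position: [442.8, 15.8, 153.1]
orientation: [0.926, -0.064, -0.025, 0.371]
contact_force: [-0.9, 0.3, -0.4]
finger_gap: 38.5
[-0.91753512  0.2560965  -0.38626043]
[  0.76825738  28.22139781 153.11060744]
[  0.70581946  15.93223339 192.98657187]
n 6 row: [-0.1  5.6  3.2] [ 1.268e-01 -3.000e-04 -1.000e-04] total [-0.7 25.4 28.3] [ 7.61e-01 -1.70e-03 -4.00e-04]
```

View pics/w21.png

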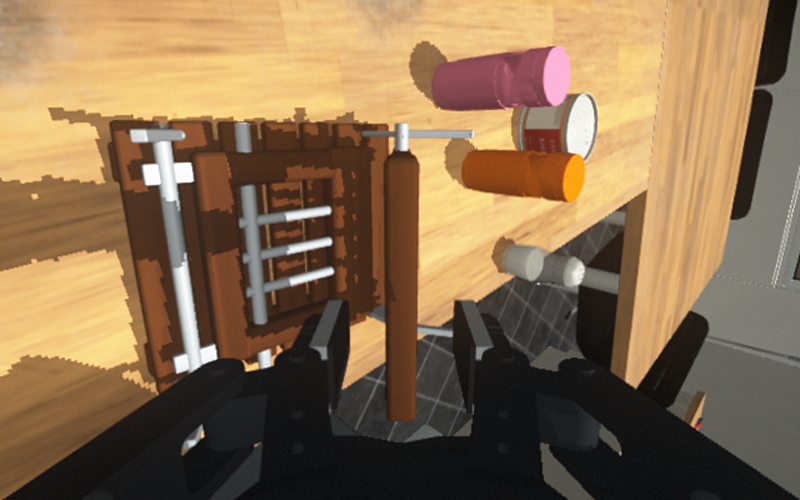

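```bash
python3 -m inch '[[[140,0,9.1,-5.1,0,0,0],[140,0,9.1,-5.1,0,0,0],[160,0,9.1,-5.1,0,0,0],[180,0,9.1,-5.1,0,0,0],[200,-0.1,5.6,3.2,0.1268,0,0],[220,-0.1,5.6,3.2,0.1268,0,0],[255,-0.1,5.6,3.2,0.1268,0,0],[255,-0.1,5.6,3.2,0.1268,0,0],[255,-0.1,5.6,3.2,0.1268,0,0],[255,-0.1,5.6,3.2,0.1268,0,0]]]'
python3 - <<'E'
from h import *
s=sense();print(s["contact_force"])
d=snapshot("wrist"); crop(d,0,0,640,400,1.25,"w22.png")
a=np.load("rack.npy"); v=R.from_euler('z',-a[2]).apply(s["position"]-[a[0],a[1],0]); print(v)
E
```

```text
clock: 29.5
position: [435.8, -34.5, 191.9]
orientation: [0.998, -0.068, 0.003, -0.001]
contact_force: [-0.3, -0.2, 0.1]
finger_gap: 0.1
[-0.33674857 -0.24625493  0.09543114]
[  0.68862605 -22.6405302  191.90132045]
```

View pics/w22.png

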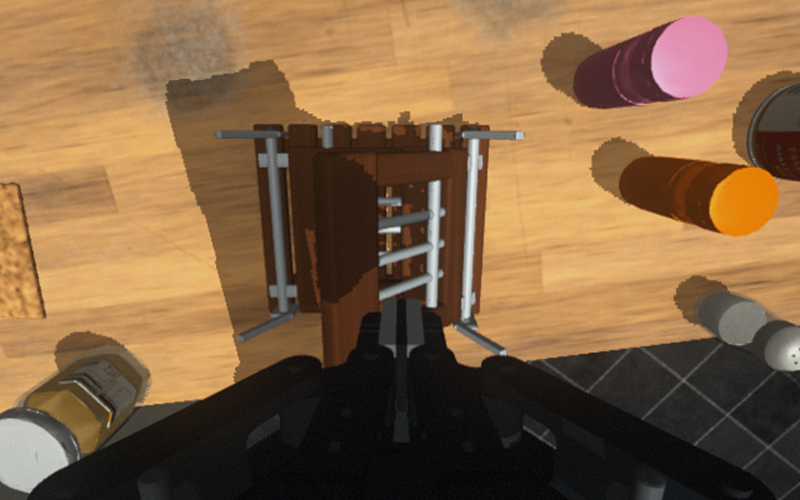

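```bash
python3 -m inch '[[[255,0,-4,25,0,0,0],[255,0,-4,25,0,0,0],[255,0,-7,9,0,0,0],[255,0,-7,9,0,0,0],[255,0,-7,9,0,0,0],[255,0,-5.3,8,0,0,0],[255,0,-5.3,8,0,0,0],[255,0,-5.3,8,0,0,0],[255,0,-4,6,0,0,0],[255,0,-4,6,0,0,0]]]'
python3 - <<'E'
from h import *
s=sense();print(s["contact_force"])
d=snapshot("wrist"); crop(d,0,0,640,400,1.25,"w23.png")
a=np.load("rack.npy"); v=R.from_euler('z',-a[2]).apply(s["position"]-[a[0],a[1],0]); print(v)
E
```

```text
clock: 30.55
position: [443.3, 18.7, 76.7]
orientation: [0.998, -0.068, 0.001, 0.0]
contact_force: [0.7, -1.1, 0.6]
finger_gap: -0.2
[ 0.69630013 -1.05946095  0.60623998]
[ 0.8524792  31.09887019 76.73990803]
```

View pics/w23.png

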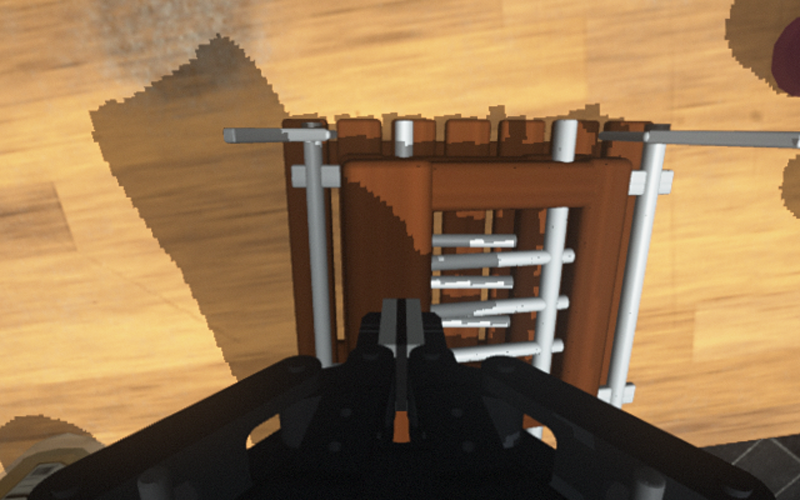

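Tip is on the rail. Press down to z≈55.

```bash
python3 -m inch '[[[255,0,-3,5,0,0,0],[255,0,-2,5,0,0,0],[255,0,-1,5,0,0,0],[255,0,0,3,0,0,0],[255,0,0,2,0,0,0],[255,0,0,1,0,0,0],[255,0,0,1,0,0,0],[255,0,0,1,0,0,0],[255,0,0,0,0,0,0],[255,0,0,0,0,0,0]]]'
```

```text
clock: 31.6
position: [444.3, 24.7, 55.6]
orientation: [0.998, -0.068, 0.002, 0.0]
contact_force: [-2.5, -0.1, 12.5]
finger_gap: 0.2
```

```bash
python3 -m inch '[[[255,0,0,1,0,0,0],[255,0,0,1,0,0,0],[255,0,0,0,0,0,0],[255,0,0,0,0,0,0],[255,0,0,0,0,0,0],[255,0,0,0,0,0,0],[255,0,0,0,0,0,0],[255,0,0,0,0,0,0],[255,0,0,0,0,0,0],[255,0,0,0,0,0,0]]]'
```

```text
clock: 32.6
position: [444.7, 24.7, 54.7]
orientation: [0.998, -0.068, 0.002, 0.001]
contact_force: [-5.4, -0.3, 20.9]
finger_gap: -0.0
```

```bash
python3 -m inch '[[[255,0,0,-5,0,0,0],[255,0,0,-20,0,0,0],[255,0,0,-25,0,0,0],[255,0,0,-30,0,0,0],[255,0,0,-30,0,0,0],[255,0,0,-30,0,0,0],[255,0,0,-20,0,0,0],[255,0,0,-10,0,0,0],[255,0,0,0,0,0,0],[255,0,0,0,0,0,0]]]'
python3 - <<'E'
from h import *
s=sense();print(s["contact_force"],s["position"])
a=np.load("rack.npy")
d=snapshot("wrist"); crop(d,0,0,640,400,1.25,"w24.png",place([[60,-70+w,57] for w in (124,92)],a))
d=snapshot("scene"); crop(d,210,120,410,270,3.8,"s24.png")
E
```

```text
clock: 33.6
position: [442.4, 24.2, 220.9]
orientation: [0.998, -0.068, -0.0, 0.0]
contact_force: [-0.3, -0.2, -0.2]
finger_gap: 0.3
[-0.29053672 -0.18868798 -0.15307417] [442.40291937  24.23283109 220.89232523]
```

View pics/w24.png

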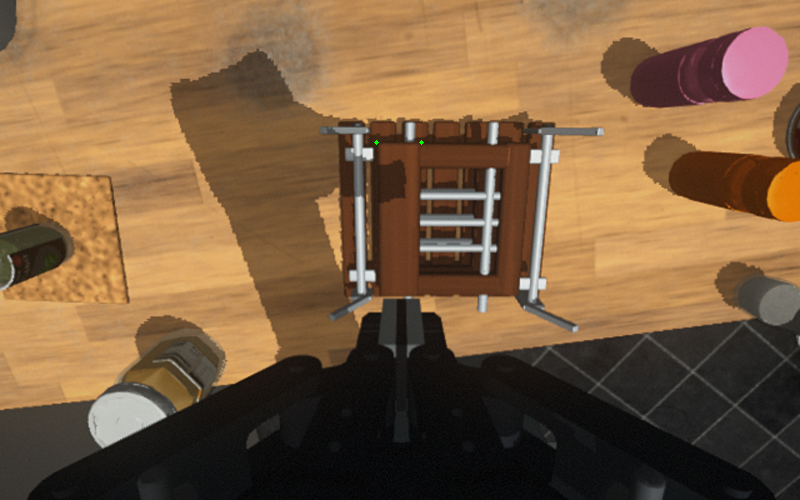

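View pics/s24.png

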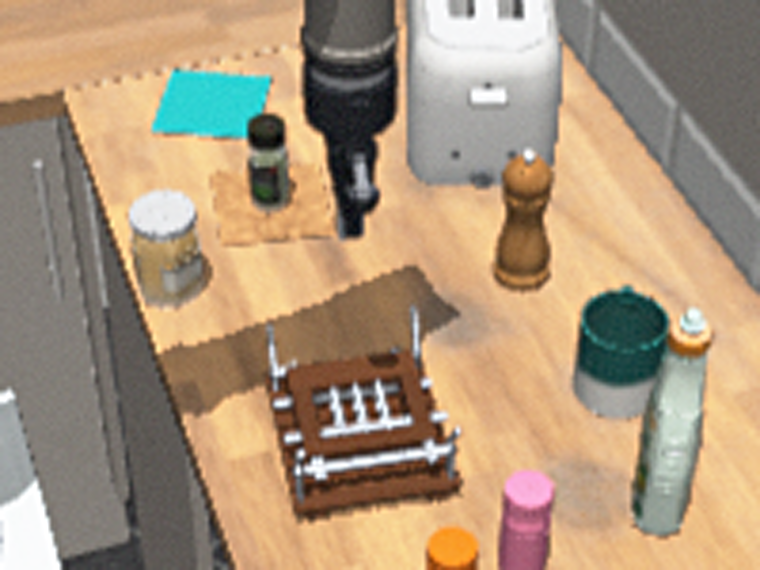

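```bash
python3 - <<'E'
from workcell import *
print(close_job()); s=sense(); print(s["clock"],s["contact_force"])
E
```

```text
the job is handed in; nothing more can be done
None
the job is handed in; nothing more can be done
```

The rack is folded flat, the spice jar stands on the cork mat, and the job is handed in. The run took about 34 s of the 72 s allowed.

**What I did:**
1. I stood the jar upright near the centre of the mat.
2. I drew the low-hinged wing out about 19 mm and swung it to about 1.3 rad. Then I let go and pressed it down with the closed fingers until it stopped, at about 22 N.
3. I did the same with the high-hinged wing, which stopped at about 21 N.

**Last checks:**
- In the wrist and scene pictures both wings lie flat, the high-hinged one on top, and the jar is upright on the mat.
- The bystanders in view look unmoved, and the gripper was clear of everything with contact force close to zero.

**Disagreements and limits:**
- Both end-stop heights read about 2 mm lower than expected. The offset was the same for both wings, so I put it down to calibration or a slight press into the wood.
- While I let go of the low-hinged wing, the gripper rested on the standing high-hinged wing with about 11 N. That wing stayed open, within its play.
- I had no direct reading of the hinge angles. That both wings lie flat is judged from the pictures and the pressing force.

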